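Try the taper fit of a grinding arbor in its bench spindle

TASK

Try the fit of the tapered arbor in the bench spindle: lift it out of its rack, seat it in the spindle's mouth with a steady push of 10 to 15 N while twisting it to and fro until the taper locks, and let go of it. Then free it again with the drift: put the drift through the slot in the spindle below the arbor and drive it in until the arbor breaks loose and stands several millimetres proud, and leave the arbor standing loose in the mouth, resting on the drift, with your hand off both. Never press down on the spindle with more than about 25 N, seating or wedging, and do not pull the arbor out by its head, shove the spindle along its mat or disturb the other things.

Things in the scene. Friction and masses are not known exactly. Their poses are not given: they have to be found in the camera images.
- arbor: Grinding arbor to be tried: one steel part, 0.36 kg, 124 mm long, upright in a hole of the rack. Origin on its axis at the lower tip, z up. From the tip: domed round pilot 11 mm across (0-16 mm), taper shank, 1 in 6, 14 to 24 mm across (17-76 mm), neck 21 mm across (to 84 mm), plain round head 34 mm across (84-124 mm). No flats or tang: any yaw will do.
- arbor_head (a point): Point on the arbor's axis 106 mm above its lower tip: a good height to grip its head, from above.
- spindle: Bench spindle of the sample grinder, cream and steel, 6 kg, standing loose on a rubber mat (it slides at about 35 N sideways). Origin at the centre of its underside, z up. Base 170 x 170 x 18 mm, round housing 110 mm across up to 50 mm, then the upright steel nose 60 mm across, up to 175 mm, with a 1 in 6 tapered bore, 24 mm across at the top, and a slot below it.
- spindle_mouth (a point): Centre of the bore's mouth, 175 mm above the spindle's underside. The taper touches when the arbor's tip is 101 mm above the underside. Pushed straight it only sticks lightly. Pushed with 10-15 N while turned to and fro, 0.6 rad each way and 2-3 rad in all, it creeps 3-4 mm deeper (tip at about 97 mm, head 6 mm clear of the mouth) and locks.
- spindle_slot (a point): Middle of the slot's floor on the spindle's axis, 85 mm above its underside. The drift slot runs straight through the nose along the spindle's own x axis, square to two of the base's edges, open at both ends: 14 mm wide, 28 mm high (roof 113 mm above the underside). A small brass oil nipple on the housing lies below its +x end.
- drift: Drift: flat steel wedge, 0.28 kg, 161 mm long, on edge in its stand, tip away from the robot. Origin at the underside of the tip, x from handle to tip, z up. Blade 120 mm long, 10 mm thick (last 6 mm: 6 mm), lower edge straight and level, upper edge rising by 10 degrees from 8 mm at the tip to 29 mm. Black handle 42 mm long, 14 mm thick, 36 mm high.
- drift_grip (a point): Point in the drift's handle, 138 mm behind the tip and 22 mm up: grip here across the thickness. Slide the lower edge on the slot's floor, lightly pressed down, so that the floor takes the load. It meets a locked arbor with its tip 25-30 mm past the axis; the drive rises to 10-25 N until the taper lets go; 65 mm past it the arbor is 2-3 mm clear of its seat.
- rack: Fixed grey plastic block with two upright holes, 150 x 60 x 95 mm, holes 28 mm across at 40 mm either side of its middle along its own x axis. Origin at the centre of its underside. The arbor stands in one hole, the stub arbor in the other; their heads rest on its top.
- stand: Fixed plywood stand, 127 x 50 mm, 30 mm high with two 16 mm cheeks that hold the drift's blade on edge; the drift's handle overhangs it on the robot's side. Origin at the centre of its underside.
- mat: Thin black ribbed rubber mat, 200 x 200 x 4 mm, fixed to the bench, on which the spindle stands. Origin at the centre of its underside.
- stub: Bystander: a straight-shanked stub arbor in the rack's other hole, told from the arbor by its thin flange and its smaller, stepped head (22 mm, then 12 mm across). Leave it alone.
- spanner: Bystander: plain steel spanner, 160 mm, lying between the robot and the spindle.
- collar: Bystander: loose steel spacer ring, 42 mm across, 12 mm high.
- jar: Bystander: small amber sample jar with a white cap, 48 mm across, 60 mm high.
- mouse: Bystander: black computer mouse, 105 mm long.
- joystick: Bystander: pale joystick box of the microscope stage, 150 x 100 mm, 87 mm high at its knob.
- wipes: Bystander: green cardboard box of wipes, 120 x 120 x 85 mm.

How it is judged:
By the outcome, as a careful person would: the job done as asked, in the order asked, and still so for the second after the job is handed in, with the robot touching nothing.
It also fails if it takes over 72 s, if anything falls off the work surface, if the arm or the gripper's body presses on something with over 40 N, if the wrist force passes 120 N, or if a joint passes its speed limit or range.

ROBOT

A 6-joint arm with a two-finger parallel gripper is mounted at the origin on the work surface. World frame = base frame: x ahead of the robot, y to its left, z up, the work surface at z = 0. Lengths are in m, angles in rad, forces in N, time in s.
With the tool pointing down it reaches from about 0.3 to 0.875 m from the base axis. Payload 6.4 kg.
Tool frame: the origin (TCP) lies at the very end of the fingers, on their centre line; the grasp point (between the pads) lies 19 mm behind it; z points along the fingers, y is the direction in which the jaws open and shut (so a half turn about z gives the same grasp; the last joint's range is limited). The gripper opens to 85 mm and grips with 20 to 120 N. Pads are 22 mm wide; open, the fingers measure 114 mm over their backs; the gripper's body (76 mm by 85 mm) begins 54 mm behind the grasp point. The pads swing forward as they close: fully open they stand 13 mm farther back than shut.
Start: joints at [0.986, 0.181, 1.607, -0, 1.354, -0.206], TCP at [0.213, 0.534, 0.231] pointing down, gripper open.
Joint ranges: [-2.99, 2.99], [-0.89, 2.07], [0.3, 2.58], [-1.14, 4.28], [0, 2.63], [-3.12, 3.12]. Speed limits (rad/s): [2.57, 2.57, 3.01, 3.14, 3.14, 3.14].

INTERFACE

Orientations are given as [roll, pitch, yaw] about the fixed x, y, z axes, in that order (R = Rz(yaw) Ry(pitch) Rx(roll)).
In Python, from rig import sensors, optics, workorder gives the robot as it stands.
- The arm moves only by the shell command python3 -m handwheel 'ROWS' [FORCE]. ROWS is JSON, one flat list of numbers, 7 for each row, row after row: the opening in per cent of the stroke, from 0 (shut) to 100 (fully open), then the shift along the tool's x, y, z in m, then the turn, a rotation vector about the tool's x, y, z in degrees. A call has 1 to 10 rows; each row shifts and turns the commanded pose from where the row before left it, along the tool's axes as they then stand; what a row does not reach is not made up. A row lasts 1/8 s, in which the tool goes at most 62.5 mm and 10.7 degrees, less where a joint would pass 70% of its speed; a pose out of reach is approached as far as the arm can. A call with a gripper value outside its range is refused whole. The fingers move at their own pace and stop on an object; FORCE is the grip in N (left out, the last holds). Time passes only in rows, so rows that do not move let the fingers close. It gives the time, the measured TCP pose, the force and the opening at its end, in the units of the state.
- sensors.read_state(): the state, without advancing time (a new reading comes with each control period).
- optics.camera(name): name is "side" or "top"; returns (picture, depth): 384x512x3 uint8, blue, green, red; 384x512 float32, m along the optical axis (not along the pixel's ray), 0 where there is no reading.
- optics.get_calibration(name): a dict with "fovy" (degrees; the focal length in pixels is half the picture's height over the tangent of half this angle, whatever the lens; pixels are square), "cx", "cy" (the principal point, pixels), "eye" and "orientation" of the camera in the world. Camera axes: x right, y up, looking along -z (the intrinsics and any distortion apply to the point x, -y, -z); pixel columns grow to the right and rows downward; lengths in m; the calibration is good to about 2 mm. A picture is of the moment at which its call begins. get_calibration takes no time and is no camera call.
- workorder.hand_in(): hands the job in, once; it reports no verdict.
The state is a dict: "time_s": time; "qpos": joint angles; "dq": joint speeds; "tau": joint torques, N m; "tcp_pos": TCP position; "tcp_rot": TCP orientation; "ft_force": force on the tool from outside, world axes, zero at the start; "ft_torque": the same for the moment, N m; "gripper_width": finger opening in m.
Only numpy, scipy, OpenCV 4.12 (cv2) and the standard library are available. Lean on these libraries where they do the work, as an engineer would, in place of code of your own. Each camera call takes 0.05 s, during which the arm holds its last target.

## Working session

There is one attempt and no reset: what is moved stays moved. The work goes in short steps, Python scripts to look and compute and a shell command to move; the robot and the scene stay as the last step left them, time stands still between calls to the robot, and variables do not carry over. Pictures are saved under pics/ and viewed, and the job is handed in when it is done.

```bash
ls; mkdir -p pics; cat > a.py <<'E'
E
python3 - <<'E'
from rig import sensors, optics
import cv2,numpy as np
s=sensors.read_state()
print({k:np.round(v,3).tolist() for k,v in s.items()})
for n in("side","top"):
    print(n,optics.get_calibration(n))
    p,d=optics.camera(n); cv2.imwrite(f"pics/{n}0.png",p); np.save(f"pics/{n}0.npy",d); print(d.min(),d.max())
E
```

```text
pics
{'time_s': 0.0, 'qpos': [0.986, 0.182, 1.608, -0.0, 1.354, -0.206], 'dq': [-0.002, -0.002, 0.001, 0.001, 0.002, 0.001], 'tau': [0.0, -44.485, -35.135, -0.0, 0.009, 0.0], 'tcp_pos': [0.212, 0.534, 0.23], 'tcp_rot': [-3.14, -0.0, 2.763], 'ft_force': [0.406, 0.374, -0.089], 'ft_torque': [0.083, -0.101, 0.008], 'gripper_width': 0.085}
side {'fovy': 46.69968699067985, 'cx': 259.58752884278516, 'cy': 191.6941116517425, 'eye': array([0.15643241, 0.98577615, 1.09697585]), 'orientation': array([ 8.24837754e-01, -3.66117683e-04, -2.75507630e+00])}
0.0 3.9999347
top {'fovy': 54.28721861574329, 'cx': 265.57483773522506, 'cy': 192.6183704226318, 'eye': array([ 0.36994889, -0.01987813,  1.46893514]), 'orientation': array([ 0.13316927, -0.00474429, -1.56363102])}
0.0 2.4206102
```

View pics/side0.png

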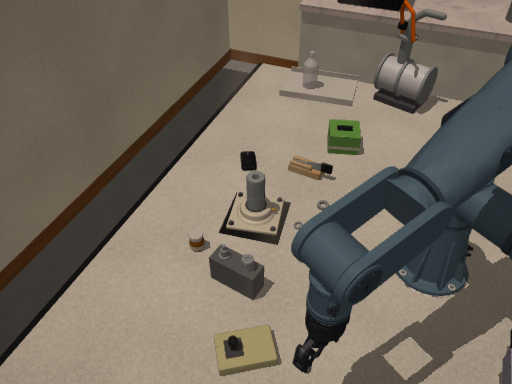

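View pics/top0.png

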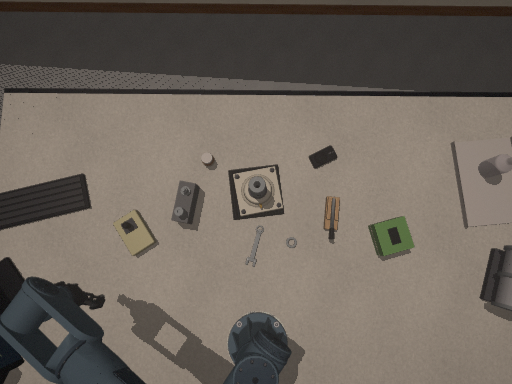

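The side view shows the spindle at about (256,205), the rack at (237,270) and the drift at (312,168). In the top view they are at (257,190), (185,203) and (332,215).

```bash
cat > h.py <<'E'
import numpy as np,cv2
from rig import sensors,optics
from scipy.spatial.transform import Rotation as R
def cal(n):
    c=optics.get_calibration(n); f=192/np.tan(np.radians(c['fovy']/2)); return c,f,R.from_euler('xyz',c['orientation']).as_matrix()
def ray(n,u,v):
    c,f,M=cal(n); d=np.array([(u-c['cx'])/f,-(v-c['cy'])/f,-1.]); return c['eye'],M@d
def onz(n,u,v,z):
    e,d=ray(n,u,v); return e+d*(z-e[2])/d[2]
def cloud(n,D):
    c,f,M=cal(n); v,u=np.mgrid[:D.shape[0],:D.shape[1]]
    P=np.stack([(u-c['cx'])/f*D,-(v-c['cy'])/f*D,-D],-1)
    return P@M.T+c['eye']
def proj(n,p):
    c,f,M=cal(n); q=M.T@(np.asarray(p)-c['eye']); return np.array([c['cx']+f*q[0]/-q[2], c['cy']-f*q[1]/-q[2]])
def two(ua,ub):
    e1,d1=ray('side',*ua); e2,d2=ray('top',*ub)
    A=np.stack([d1,-d2],1); t=np.linalg.lstsq(A,e2-e1,rcond=None)[0]
    a,b=e1+t[0]*d1,e2+t[1]*d2; return (a+b)/2,np.linalg.norm(a-b)
def crop(n,p,x0,y0,x1,y1,k,name):
    cv2.imwrite('pics/'+name,cv2.resize(p[y0:y1,x0:x1],None,fx=k,fy=k,interpolation=cv2.INTER_CUBIC))
E
python3 - <<'E'
from h import *
for n in('side','top'):
    D=np.load(f'pics/{n}0.npy');C=cloud(n,D)
    for (u,v) in ([(150,330),(300,190),(180,200),(256,178),(250,258),(225,249)] if n=='side' else [(100,150),(240,280),(350,280),(257,183),(180,211),(185,189)]): print(n,u,v,C[v,u].round(3))
    p=cv2.imread(f'pics/{n}0.png')
    if n=='side': crop(n,p,180,140,340,300,4,'s0c.png')
    else: crop(n,p,160,140,350,260,4,'t0c.png')
E
```

```text
side 150 330 [0.668 0.514 0.006]
side 300 190 [ 0.47  -0.177  0.001]
side 180 200 [ 0.85   0.033 -0.   ]
side 256 178 [ 0.573 -0.009  0.16 ]
side 250 258 [0.472 0.279 0.134]
side 225 249 [0.552 0.271 0.128]
top 100 150 [ 0.735  0.641 -0.002]
top 240 280 [0.228 0.07  0.002]
top 350 280 [ 0.231 -0.351  0.003]
top 257 183 [0.582 0.006 0.144]
top 180 211 [0.48  0.28  0.135]
top 185 189 [0.561 0.267 0.127]
```

View pics/s0c.png

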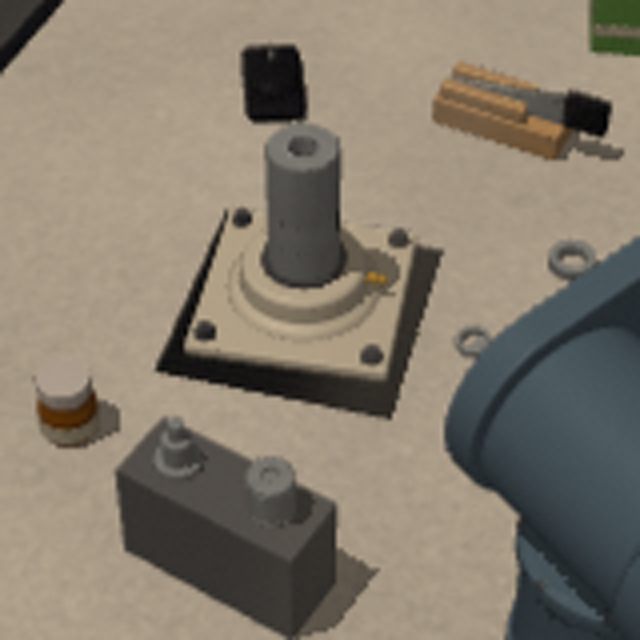

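View pics/t0c.png

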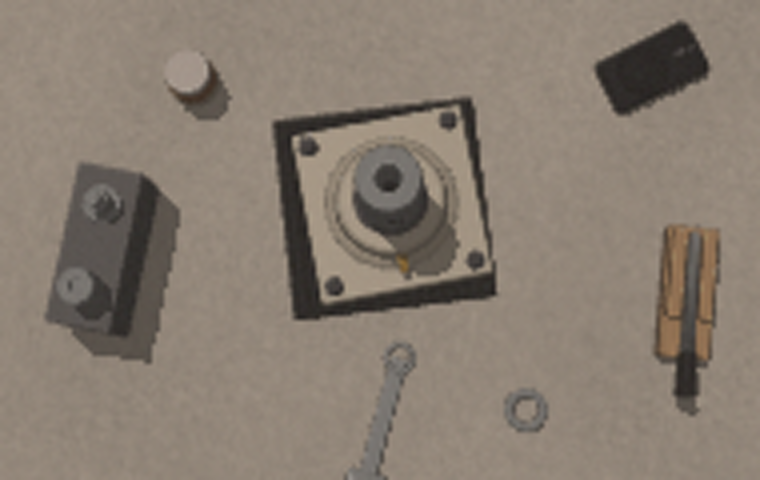

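The side crop shows the spindle bore at (256,177) px, the arbor head (plain, larger) at (248,258) and the stub at (224,250). In the top crop the nipple is at (261,205) px, on the robot's side of the nose, so the spindle's +x end faces the robot. Next I zoom in to measure.

```bash
python3 - <<'E'
from h import *
s=cv2.imread('pics/side0.png');t=cv2.imread('pics/top0.png')
def z(p,x0,y0,w,h,k):
    g=cv2.cvtColor(p,cv2.COLOR_BGR2GRAY)[y0:y0+h,x0:x0+w]; g=cv2.normalize(g,None,0,255,cv2.NORM_MINMAX)
    g=cv2.resize(g,None,fx=k,fy=k,interpolation=cv2.INTER_NEAREST)
    g=cv2.cvtColor(g,cv2.COLOR_GRAY2BGR)
    for i in range(0,w,5): cv2.putText(g,str(x0+i),(i*k,8),0,.3,(0,0,255),1); cv2.line(g,(i*k,9),(i*k,14),(0,0,255),1)
    for i in range(0,h,5): cv2.putText(g,str(y0+i),(0,i*k+4),0,.3,(0,255,0),1); 
    return g
a=np.hstack([z(s,235,165,40,30,9),z(s,230,245,40,30,9)])
b=np.hstack([z(t,238,170,40,30,9),z(t,165,190,40,30,9)])
cv2.imwrite('pics/zz.png',np.vstack([a,b]))
E
```

```text
(no output)
```

View pics/zz.png

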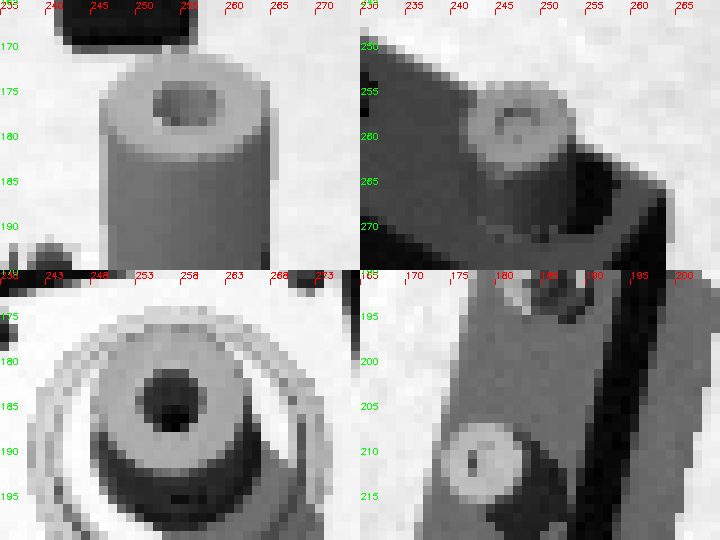

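```bash
python3 - <<'E'
from h import *
s=cv2.imread('pics/side0.png');t=cv2.imread('pics/top0.png')
np.set_printoptions(linewidth=220)
G=lambda p:cv2.cvtColor(p,cv2.COLOR_BGR2GRAY)
print(G(s)[168:186,243:268]);print(G(t)[174:196,245:268]);print(G(t)[204:222,170:190]);print(G(s)[252:268,238:258])
print(two((255.2,176.6),(256.5,184.3)))
print(onz('side',255.2,176.6,.179),onz('top',256.5,184.3,.179))
print(onz('side',247,258,.135),onz('top',178.3,211,.135))
E
```

```text
[[ 20  21  16  19  17  19  17  16  17  18  16  15  10  76 150 155 157 157 158 160 158 155 153 154 157]
 [ 12  12   9  11  10   7  10   9  13   8  23  26  40  82 154 160 160 160 158 158 158 156 153 154 157]
 [ 71  60  61  62  78  79  78  78  78  78 131  92  93 135 150 158 159 159 157 157 157 156 155 157 157]
 [148 150 148 146 148 149 151 135 131 116 123 117 115 123 122 126 134 149 157 156 155 153 153 155 153]
 [159 161 161 161 162 158 145 125 124 119 120 118 119 120 116 115 117 123 126 147 154 154 155 156 154]
 [162 163 163 162 161 138 123 118 118 119 120 119 119 119 119 118 116 115 116 123 140 155 157 157 157]
 [160 160 159 160 136 121 118 120 118 120  90  90  87  96  99 111 118 117 116 116 122 115 154 157 155]
 [160 159 161 144 125 121 119 117 121  91  67  72  75  82  84  75 109 119 118 116 116  98 153 158 156]
 [162 160 161 114 119 120 121 121 121  71  63  68  74  79  82  79  99 118 119 119 117  98 153 156 156]
 [161 162 163 106 116 119 120 121 121  64  61  66  76  80  83  84 105 117 120 119 120  93 132 157 157]
 [159 160 160 103 113 118 118 120 120 131  79  55  72  80  74  96 114 
[... 5189 characters left out ...]
 79  99 116 118 119 119 119 115 112  92  72  62  58  63  76 111]
 [ 78  78  77  76  75  88  92  94 111 111 100  94  77  70  70  61  51  50  51  63]
 [ 79  79  79  77  74  78  88  97  92  81  76  73  70  65  65  60  52  49  51  51]
 [ 79  78  79  75  75  77  81  83  72  73  71  69  66  65  63  61  50  51  52  51]
 [ 79  80  79  76  75  77  79  78  76  73  71  67  66  65  64  61  52  49  52  52]
 [ 78  79  78  78  74  77  78  78  76  72  71  69  65  65  63  62  50  50  50  53]]
(array([0.57059912, 0.00677663, 0.17989082]), np.float64(0.002161484653364569))
[0.56989425 0.00572564 0.179     ] [0.57179549 0.00707709 0.179     ]
[0.4794537  0.28278997 0.135     ] [0.48012091 0.28584767 0.135     ]
```

```bash
python3 - <<'E'
from h import *
s=cv2.imread('pics/side0.png');t=cv2.imread('pics/top0.png')
print(two((255.1,176.5),(256.2,184)),two((247.2,258.5),(178,211)))
for n,p,pts in(('top',t,[(309,147),(448,120),(475,260),(335,287)]),('side',s,[(242,217),(399,237),(372,355),(205,331)])):
    o=(160,140) if n=='top' else (180,140)
    P=np.array([onz(n,u/4+o[0]-.4,v/4+o[1]-.4,.024) for u,v in pts])[:,:2]; print(P.round(4),P.mean(0).round(4))
    for i in range(4):
        d=P[(i+1)%4]-P[i]; print(np.degrees(np.arctan2(d[1],d[0])).round(1),np.linalg.norm(d).round(4),end=' ')
    print()
def z(p,x0,y0,w,h,k):
    g=p[y0:y0+h,x0:x0+w]
    g=cv2.resize(g,None,fx=k,fy=k,interpolation=cv2.INTER_NEAREST)
    g=cv2.convertScaleAbs(g,alpha=1.4)
    for i in range(0,w,5): cv2.putText(g,str(x0+i),(i*k,8),0,.3,(0,0,255),1); cv2.line(g,(i*k,9),(i*k,14),(0,0,255),1)
    for i in range(0,h,5): cv2.putText(g,str(y0+i),(0,i*k+4),0,.3,(0,255,0),1); 
    return g
b=np.hstack([z(s,285,152,52,50,8),z(t,318,193,30,50,8)])
cv2.imwrite('pics/zd.png',b)
for n in('side','top'):
    C=cloud(n,np.load(f'pics/{n}0.npy'))
    for (u,v) in ([(322,166),(324,166),(326,167),(328,167),(310,162),(305,160),(297,164)] if n=='side' else [(331,232),(331,234),(331,236),(332,228),(332,220),(332,210),(332,202)]): print(n,u,v,C[v,u].round(3))
E
```

```text
(array([0.57103047, 0.00769117, 0.18101632]), np.float64(0.0030619269178449467)) (array([0.47872789, 0.28603979, 0.13729307]), np.float64(0.002466611522071084))
[[ 0.6269  0.0875]
 [ 0.6549 -0.0483]
 [ 0.5171 -0.0752]
 [ 0.4898  0.06  ]] [0.5722 0.006 ]
-78.4 0.1387 -169.0 0.1404 101.4 0.138 11.3 0.1398 
[[ 0.6534 -0.0534]
 [ 0.5159 -0.0818]
 [ 0.488   0.0574]
 [ 0.6255  0.0844]] [0.5707 0.0016]
-168.3 0.1403 101.4 0.142 11.1 0.1401 -78.6 0.1406 
side 322 166 [ 0.421 -0.273  0.056]
side 324 166 [ 0.413 -0.271  0.061]
side 326 167 [ 0.404 -0.267  0.061]
side 328 167 [ 0.397 -0.267  0.063]
side 310 162 [ 0.468 -0.278  0.057]
side 305 160 [ 0.493 -0.296  0.046]
side 297 164 [ 0.514 -0.267  0.042]
top 331 232 [ 0.412 -0.271  0.065]
top 331 234 [ 0.404 -0.27   0.068]
top 331 236 [ 0.397 -0.271  0.06 ]
top 332 228 [ 0.427 -0.275  0.064]
top 332 220 [ 0.457 -0.277  0.053]
top 332 210 [ 0.496 -0.279  0.047]
top 332 202 [ 0.527 -0.28   0.041]
```

View pics/zd.png

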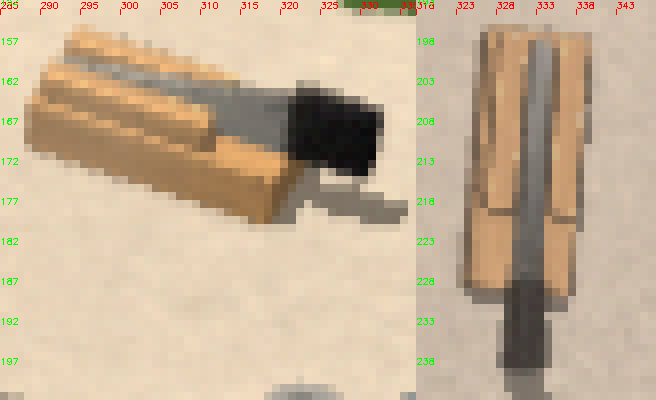

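Measured so far:
- **Spindle:** axis at (0.571, 0.006), slot heading about 11.2°.
- **Arbor:** (0.479, 0.285), head top near 0.137 m (0.135 expected).
- **Drift:** dark handle at (325,167) side and (331,234) top, lower edge at z≈0.03.

Moving over the arbor.

```bash
cat >> h.py <<'E'
def togo(x,y,z,rpy=None):
    s=sensors.read_state(); M=R.from_euler('xyz',s['tcp_rot']); p=s['tcp_pos']
    d=M.inv().apply(np.array([x,y,z])-p); o='shift %s'%d.round(4)
    if rpy is not None: o+=' turn %s'%np.degrees((M.inv()*R.from_euler('xyz',rpy)).as_rotvec()).round(2)
    print(o)
def st():
    s=sensors.read_state(); print({k:np.round(v,4).tolist() for k,v in s.items() if k not in('dq','tau')})
E
python3 -m handwheel '[100,-0.034,-0.01325,0,0,0,0, 100,-0.034,-0.01325,0,0,0,0, 100,-0.034,-0.01325,0,0,0,0, 100,-0.034,-0.01325,0,0,0,0, 100,-0.034,-0.01325,0,0,0,0, 100,-0.034,-0.01325,0,0,0,0, 100,-0.034,-0.01325,0,0,0,0, 100,-0.034,-0.01325,0,0,0,0, 100,-0.034,-0.01325,0,0,0,0, 100,-0.034,-0.01325,0,0,0,0]' 80
python3 - <<'E'
from h import *
st();togo(.4795,.285,.098,[np.pi,0,2.763])
p,d=optics.camera('side');cv2.imwrite('pics/s1.png',p);crop('side',p,190,190,310,290,6,'s1c.png')
E
```

```text
time_s: 1.35
tcp_pos: [0.48, 0.2844, 0.2308]
tcp_rot: [-3.141, -0.001, 2.763]
ft_force: [0.9, 0.4, 0.2]
gripper_width: 0.0853
{'time_s': 1.35, 'qpos': [0.3221, 0.1439, 1.6502, 0.0, 1.3483, -0.8699], 'tcp_pos': [0.48, 0.2844, 0.2308], 'tcp_rot': [-3.1411, -0.0006, 2.7628], 'ft_force': [0.9125, 0.4108, 0.2301], 'ft_torque': [0.0034, -0.0225, 0.0357], 'gripper_width': 0.0853}
shift [0.0006 0.0004 0.1328] turn [-0.03 -0.04 -0.01]
```

View pics/s1c.png

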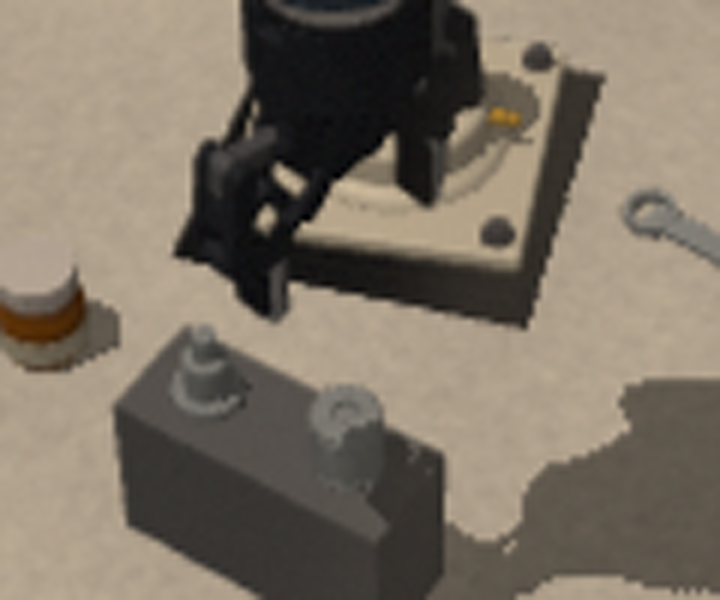

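The gripper is level and on station; the arbor head is at crop (345,405), with nothing in the way of the descent. Going down and gripping.

```bash
python3 -m handwheel '[100,0,0,0.025,0,0,0, 100,0,0,0.03,0,0,0, 100,0,0,0.03,0,0,0, 100,0,0,0.025,0,0,0, 100,0,0,0.015,0,0,0, 100,0,0,0.006,0,0,0, 100,0,0,0,0,0,0]' 80
python3 -m handwheel '[30,0,0,0,0,0,0, 30,0,0,0,0,0,0, 30,0,0,0,0,0,0, 30,0,0,0,0,0,0, 30,0,0,0,0,0,0, 30,0,0,0,0,0,0]' 80
python3 -c "from h import *;st()"
```

```text
time_s: 2.28
tcp_pos: [0.4797, 0.2855, 0.1005]
tcp_rot: [3.142, 0.0, 2.763]
ft_force: [-0.2, -0.6, -0.1]
gripper_width: 0.0854
time_s: 3.02
tcp_pos: [0.48, 0.2855, 0.1012]
tcp_rot: [3.141, 0.001, 2.763]
ft_force: [-1.8, -1.3, 5.6]
gripper_width: 0.0321
{'time_s': 3.025, 'qpos': [0.3242, 0.2964, 1.7521, -0.0001, 1.092, -0.8678], 'tcp_pos': [0.48, 0.2855, 0.1012], 'tcp_rot': [3.141, 0.0009, 2.7628], 'ft_force': [-1.7872, -1.2548, 5.6274], 'ft_torque': [-0.1571, 0.2099, -0.0282], 'gripper_width': 0.0321}
```

```bash
python3 -m handwheel '[0,0,0,0,0,0,0, 0,0,0,-0.001,0,0,0, 0,0,0,-0.002,0,0,0, 0,0,0,-0.004,0,0,0, 0,0,0,0,0,0,0]' 80
python3 - <<'E'
from h import *
st()
p,d=optics.camera('side');crop('side',p,190,190,310,290,6,'s2c.png')
E
```

```text
time_s: 3.65
tcp_pos: [0.4796, 0.2855, 0.1074]
tcp_rot: [3.141, 0.0, 2.763]
ft_force: [0.0, 0.2, -4.6]
gripper_width: 0.0321
{'time_s': 3.65, 'qpos': [0.3242, 0.2871, 1.7491, 0.0, 1.1051, -0.8678], 'tcp_pos': [0.4796, 0.2855, 0.1074], 'tcp_rot': [3.1414, 0.0001, 2.7628], 'ft_force': [0.0305, 0.1517, -4.5811], 'ft_torque': [0.0393, -0.0072, 0.0188], 'gripper_width': 0.0321}
```

View pics/s2c.png

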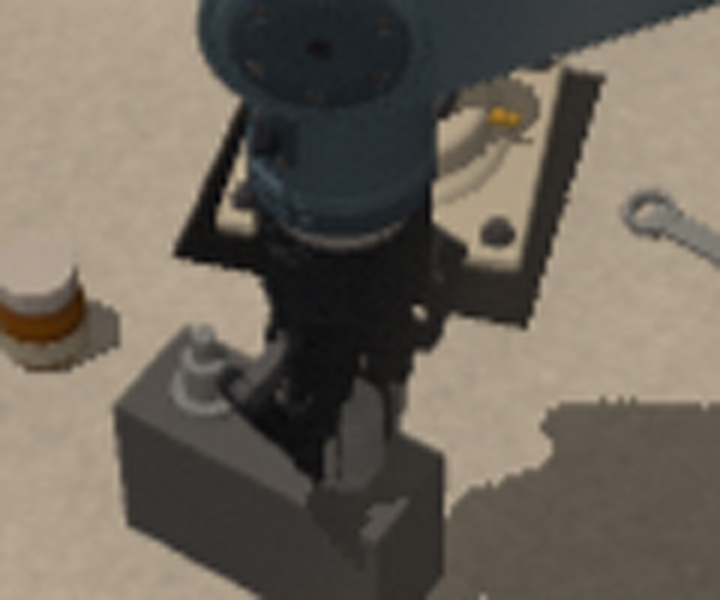

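The arbor is gripped at crop (345,460) and its weight shows (−4.6 N). Lifting it clear.

```bash
python3 -m handwheel '[0,0,0,-0.01,0,0,0, 0,0,0,-0.02,0,0,0, 0,0,0,-0.03,0,0,0, 0,0,0,-0.03,0,0,0, 0,0,0,-0.03,0,0,0, 0,0,0,-0.03,0,0,0, 0,0,0,-0.025,0,0,0, 0,0,0,-0.015,0,0,0, 0,0,0,-0.005,0,0,0, 0,0,0,0,0,0,0]' 90
python3 - <<'E'
from h import *
st();togo(.571,.006,.3,[np.pi,0,2.763])
for n in('side','top'):
    p,d=optics.camera(n);cv2.imwrite(f'pics/{n}3.png',p)
E
```

```text
time_s: 4.95
tcp_pos: [0.4793, 0.2853, 0.3018]
tcp_rot: [-3.141, -0.001, 2.763]
ft_force: [-1.2, -0.7, -4.8]
gripper_width: 0.0319
{'time_s': 4.95, 'qpos': [0.3242, 0.0917, 1.5645, 0.0, 1.4861, -0.8678], 'tcp_pos': [0.4793, 0.2853, 0.3018], 'tcp_rot': [-3.1411, -0.0006, 2.7628], 'ft_force': [-1.2141, -0.6606, -4.8461], 'ft_torque': [-0.0179, -0.0102, 0.0415], 'gripper_width': 0.0319}
shift [-0.1885 -0.2256  0.0018] turn [-0.03 -0.03 -0.01]
```

View pics/side3.png

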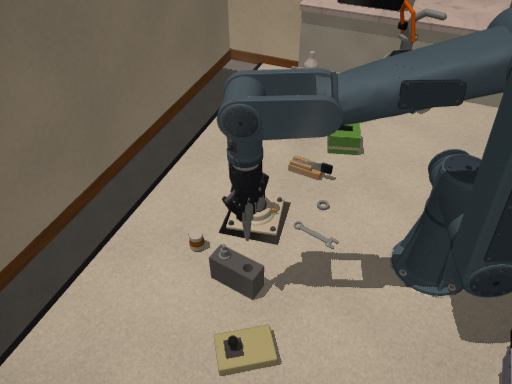

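The arbor hangs free, tip at about (249,237), and the stub is still in the rack. Traversing to the spindle.

```bash
python3 -m handwheel '[0,-0.012,-0.014,0,0,0,0, 0,-0.022,-0.026,0,0,0,0, 0,-0.024,-0.029,0,0,0,0, 0,-0.024,-0.029,0,0,0,0, 0,-0.024,-0.029,0,0,0,0, 0,-0.024,-0.029,0,0,0,0, 0,-0.024,-0.029,0,0,0,0, 0,-0.021,-0.025,0,0,0,0, 0,-0.0135,-0.0156,0,0,0,0, 0,0,0,0,0,0,0]'
python3 - <<'E'
from h import *
st();togo(.571,.006,.29,[np.pi,0,2.763])
ps,d=optics.camera('side');pt,d=optics.camera('top')
a=ps[130:215,215:300];b=pt[140:225,215:300]
cv2.imwrite('pics/4.png',cv2.convertScaleAbs(cv2.resize(np.hstack([a,b]),None,fx=4.5,fy=4.5,interpolation=cv2.INTER_CUBIC),alpha=1.5))
E
```

```text
time_s: 6.3
tcp_pos: [0.5713, 0.0044, 0.3017]
tcp_rot: [-3.141, -0.001, 2.76]
ft_force: [-0.0, -0.4, -3.4]
gripper_width: 0.0321
{'time_s': 6.3, 'qpos': [-0.1998, 0.1228, 1.5306, -0.0002, 1.4891, -1.3894], 'tcp_pos': [0.5713, 0.0044, 0.3017], 'tcp_rot': [-3.1413, -0.001, 2.7604], 'ft_force': [-0.0069, -0.3864, -3.439], 'ft_torque': [0.0365, 0.0355, -0.0618], 'gripper_width': 0.0321}
shift [0.0009 0.0013 0.0117] turn [-0.02 -0.06 -0.15]
```

View pics/4.png

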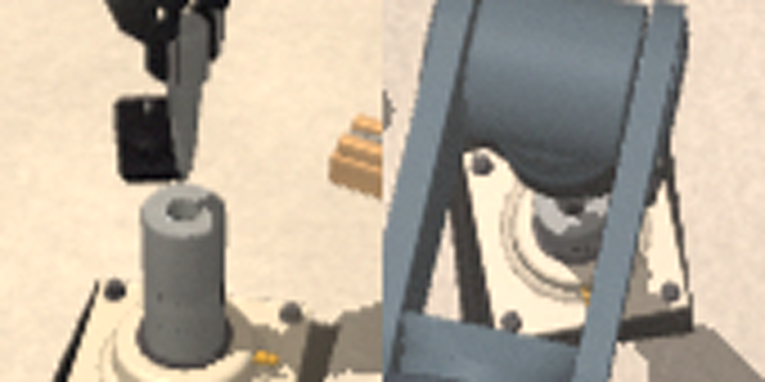

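```bash
python3 -c "
from h import *
print(onz('side',255.7,168.,.212),onz('side',255.5,176.2,.179))
print(onz('side',255.7,168.,.214))"
```

```text
[0.5692933  0.00257322 0.212     ] [0.56975815 0.00358213 0.179     ]
[0.56836026 0.00479521 0.214     ]
```

Side crop: tip at (255.7,168) px, straight over the bore at (255.5,176). They agree within about 1 mm, so I'm lowering into the mouth.

```bash
python3 -m handwheel '[0,0.001,0.0013,0.01,0,0,0.1, 0,0,0,0.012,0,0,0, 0,0,0,0.012,0,0,0, 0,0,0,0.012,0,0,0, 0,0,0,0.012,0,0,0, 0,0,0,0.008,0,0,0, 0,0,0,0,0,0,0]'
python3 -m handwheel '[0,0,0,0.006,0,0,0, 0,0,0,0.006,0,0,0, 0,0,0,0.006,0,0,0, 0,0,0,0.004,0,0,0, 0,0,0,0,0,0,0]'
```

```text
time_s: 7.28
tcp_pos: [0.5704, 0.0077, 0.2354]
tcp_rot: [-3.141, -0.001, 2.761]
ft_force: [0.3, 0.2, -4.3]
gripper_width: 0.0323
time_s: 7.9
tcp_pos: [0.5708, 0.0073, 0.2139]
tcp_rot: [-3.141, 0.0, 2.761]
ft_force: [1.4, -1.6, -4.5]
gripper_width: 0.0321
```

```bash
python3 -m handwheel '[0,0,0,0.005,0,0,0, 0,0,0,0.004,0,0,0, 0,0,0,0.003,0,0,0, 0,0,0,0,0,0,0]'; python3 -m handwheel '[0,0,0,0.002,0,0,0, 0,0,0,0.001,0,0,0, 0,0,0,0,0,0,0]'
```

```text
time_s: 8.4
tcp_pos: [0.5712, 0.0068, 0.2022]
tcp_rot: [-3.141, 0.002, 2.761]
ft_force: [2.0, -5.0, -4.3]
gripper_width: 0.0317
time_s: 8.78
tcp_pos: [0.5716, 0.0066, 0.1999]
tcp_rot: [-3.141, 0.003, 2.761]
ft_force: [2.1, -5.0, -0.7]
gripper_width: 0.0324
```

```bash
python3 -m handwheel '[0,-0.0007,-0.0008,0,0,0,0, 0,0,0,0.001,0,0,0, 0,0,0,0,0,0,0]'; python3 -m handwheel '[0,0,0,0.001,0,0,0, 0,0,0,0,0,0,0]'
```

```text
time_s: 9.15
tcp_pos: [0.5716, 0.0063, 0.1984]
tcp_rot: [-3.141, 0.001, 2.761]
ft_force: [2.7, -5.3, -0.8]
gripper_width: 0.032
time_s: 9.4
tcp_pos: [0.5716, 0.0062, 0.1975]
tcp_rot: [-3.141, 0.001, 2.761]
ft_force: [2.6, -5.3, -0.8]
gripper_width: 0.0323
```

```bash
python3 -m handwheel '[0,-0.0012,-0.0012,0,0,0,0, 0,0,0,0,0,0,0]'; python3 -m handwheel '[0,0,0,0.001,0,0,0, 0,0,0,0.001,0,0,0, 0,0,0,0,0,0,0]'
```

```text
time_s: 9.65
tcp_pos: [0.5716, 0.0057, 0.1969]
tcp_rot: [3.141, -0.001, 2.761]
ft_force: [2.3, -1.1, -3.0]
gripper_width: 0.0322
time_s: 10.02
tcp_pos: [0.5718, 0.0056, 0.1951]
tcp_rot: [3.141, -0.0, 2.761]
ft_force: [2.4, 0.9, -3.4]
gripper_width: 0.0322
```

```bash
python3 -m handwheel '[0,-0.0005,0.0002,0.001,0,0,0, 0,0,0,0,0,0,0]'; python3 -m handwheel '[0,0,0,0.001,0,0,0, 0,0,0,0,0,0,0]'; python3 -m handwheel '[0,0,0,0.001,0,0,0, 0,0,0,0,0,0,0]'
```

```text
time_s: 10.28
tcp_pos: [0.572, 0.0056, 0.1942]
tcp_rot: [3.141, -0.001, 2.761]
ft_force: [0.4, 3.6, -1.2]
gripper_width: 0.0316
time_s: 10.52
tcp_pos: [0.5722, 0.0055, 0.1938]
tcp_rot: [3.141, -0.0, 2.761]
ft_force: [-2.7, 4.0, 4.7]
gripper_width: 0.0319
time_s: 10.78
tcp_pos: [0.5722, 0.0055, 0.1935]
tcp_rot: [3.141, -0.0, 2.761]
ft_force: [-5.0, 4.6, 7.8]
gripper_width: 0.0321
```

```bash
python3 -m handwheel '[0,0.0006,0.0003,0,0,0,0, 0,0,0,0.0004,0,0,0]'; python3 -m handwheel '[0,0,0,0.0002,0,0,8, 0,0,0,0.0002,0,0,8]'; python3 -m handwheel '[0,0,0,0.0002,0,0,8, 0,0,0,0.0002,0,0,8]'
```

```text
time_s: 11.02
tcp_pos: [0.5722, 0.0056, 0.1935]
tcp_rot: [3.142, 0.001, 2.761]
ft_force: [-4.7, 3.5, 10.7]
gripper_width: 0.0321
time_s: 11.28
tcp_pos: [0.5723, 0.0059, 0.1927]
tcp_rot: [3.141, 0.001, 2.478]
ft_force: [-2.0, 5.1, 5.9]
gripper_width: 0.032
time_s: 11.52
tcp_pos: [0.5725, 0.0061, 0.1923]
tcp_rot: [3.14, 0.001, 2.199]
ft_force: [0.1, 5.3, 6.8]
gripper_width: 0.0324
```

```bash
python3 -m handwheel '[0,0.0004,0.0003,0.0009,0,0,-8, 0,0,0,0.0003,0,0,-8]'; python3 -m handwheel '[0,0,0,0.0003,0,0,-8, 0,0,0,0.0003,0,0,-8]';
```

```text
time_s: 11.78
tcp_pos: [0.5723, 0.006, 0.1918]
tcp_rot: [3.141, 0.001, 2.486]
ft_force: [-5.5, 2.6, 11.8]
gripper_width: 0.0323
time_s: 12.02
tcp_pos: [0.5722, 0.0056, 0.1915]
tcp_rot: [-3.141, 0.001, 2.765]
ft_force: [-6.9, 2.1, 13.3]
gripper_width: 0.0318
```

```bash
python3 -m handwheel '[0,0,0,0.0003,0,0,-8, 0,0,0,0.0003,0,0,-8]'
```

```text
time_s: 12.28
tcp_pos: [0.5721, 0.0053, 0.1912]
tcp_rot: [-3.14, 0.001, 3.044]
ft_force: [-8.6, -0.0, 15.0]
gripper_width: 0.0321
```

```bash
python3 -m handwheel '[0,0.001,0,-0.0004,0,0,-8, 0,0,0,0.0001,0,0,-8]';  python3 -m handwheel '[0,0,0,0.0001,0,0,8, 0,0,0,0.0001,0,0,8]'
```

```text
time_s: 12.52
tcp_pos: [0.572, 0.005, 0.1911]
tcp_rot: [-3.139, 0.003, -2.961]
ft_force: [-2.0, -1.2, 9.7]
gripper_width: 0.0321
time_s: 12.78
tcp_pos: [0.5719, 0.0053, 0.191]
tcp_rot: [-3.14, 0.003, 3.037]
ft_force: [-3.3, 0.7, 11.7]
gripper_width: 0.0323
```

```bash
python3 -m handwheel '[0,0.0003,0,0.0001,0,0,8, 0,0,0,0.0001,0,0,8]';  python3 -m handwheel '[0,0,0,0.0002,0,0,8, 0,0,0,0.0001,0,0,8]';  python3 -m handwheel '[0,0,0,0.0002,0,0,8, 0,0,0,0.0002,0,0,8]'
```

```text
time_s: 13.02
tcp_pos: [0.572, 0.0056, 0.1909]
tcp_rot: [-3.141, 0.004, 2.758]
ft_force: [-1.0, 1.5, 9.9]
gripper_width: 0.0322
time_s: 13.28
tcp_pos: [0.5722, 0.0059, 0.1908]
tcp_rot: [3.14, 0.004, 2.479]
ft_force: [-0.5, 3.7, 10.6]
gripper_width: 0.0323
time_s: 13.52
tcp_pos: [0.5725, 0.0062, 0.1908]
tcp_rot: [3.138, 0.004, 2.2]
ft_force: [-1.5, 5.1, 13.5]
gripper_width: 0.0317
```

```bash
python3 -m handwheel '[0,0,0,0,0,0,-8, 0,0,0,0,0,0,-8]'; python3 -c "from h import *;st()";  python3 -m handwheel '[0,0,0,0.0002,0,0,-8, 0,0,0,0.0001,0,0,-8]'; python3 -c "from h import *;st()"; python3 -m handwheel '[0,0,0,0.0001,0,0,-8, 0,0,0,0.0001,0,0,-8]'; python3 -c "from h import *;st()"
```

```text
time_s: 13.78
tcp_pos: [0.5722, 0.006, 0.1907]
tcp_rot: [3.139, 0.004, 2.485]
ft_force: [-3.2, 3.2, 12.7]
gripper_width: 0.0318
{'time_s': 13.775, 'qpos': [-0.197, 0.2106, 1.6573, 0.0002, 1.2693, -1.1113], 'tcp_pos': [0.5722, 0.006, 0.1907], 'tcp_rot': [3.1395, 0.0039, 2.485], 'ft_force': [-3.1614, 3.245, 12.6507], 'ft_torque': [0.4718, 0.458, -0.7948], 'gripper_width': 0.0318}
time_s: 14.02
tcp_pos: [0.5721, 0.0056, 0.1906]
tcp_rot: [3.141, 0.004, 2.764]
ft_force: [-4.7, 2.1, 14.3]
gripper_width: 0.0321
{'time_s': 14.025, 'qpos': [-0.1973, 0.2106, 1.6575, -0.0004, 1.2693, -1.3906], 'tcp_pos': [0.5721, 0.0056, 0.1906], 'tcp_rot': [3.1412, 0.0042, 2.7641], 'ft_force': [-4.6873, 2.1136, 14.3279], 'ft_torque': [0.3647, 0.7501, -0.7238], 'gripper_width': 0.0321}
time_s: 14.28
tcp_pos: [0.572, 0.0053, 0.1905]
tcp_rot: [-3.14, 0.004, 3.043]
ft_force: [-4.0, 0.7, 14.7]
gripper_width: 0.0321
{'time_s': 14.275, 'qpos': [-0.1976, 0.2106, 1.6576, -0.0009, 1.2691, -1.6698], 'tcp_pos': [0.572, 0.0053, 0.1905], 'tcp_rot': [-3.1403, 0.0042, 3.0432], 'ft_force': [-3.9874, 0.7008, 14.6706], 'ft_torque': [0.2065, 0.7852, -0.8611], 'gripper_width': 0.0321}
```

```bash
python3 -m handwheel '[0,0,0,-0.0002,0,0,8, 0,0,0,0,0,0,8]'; python3 -c "from h import *;st()";  python3 -m handwheel '[0,0,0,0.0001,0,0,8, 0,0,0,0.0001,0,0,8]';python3 -c "from h import *
st()
p,d=optics.camera('side');cv2.imwrite('pics/5.png',cv2.resize(p[130:230,200:310],None,fx=6,fy=6,interpolation=cv2.INTER_CUBIC))"
```

```text
time_s: 14.52
tcp_pos: [0.572, 0.0057, 0.1904]
tcp_rot: [-3.141, 0.004, 2.758]
ft_force: [-2.5, 2.0, 12.1]
gripper_width: 0.0319
{'time_s': 14.525, 'qpos': [-0.1969, 0.2108, 1.6576, -0.0011, 1.2689, -1.384], 'tcp_pos': [0.572, 0.0057, 0.1904], 'tcp_rot': [-3.1414, 0.0044, 2.7581], 'ft_force': [-2.4846, 2.0032, 12.1097], 'ft_torque': [0.4056, 0.5875, 0.6883], 'gripper_width': 0.0319}
time_s: 14.78
tcp_pos: [0.5723, 0.0059, 0.1904]
tcp_rot: [3.14, 0.005, 2.479]
ft_force: [-2.8, 3.4, 12.9]
gripper_width: 0.0322
{'time_s': 14.775, 'qpos': [-0.1967, 0.2109, 1.6575, -0.0006, 1.2683, -1.1047], 'tcp_pos': [0.5723, 0.0059, 0.1904], 'tcp_rot': [3.1399, 0.0046, 2.479], 'ft_force': [-2.7552, 3.3594, 12.9071], 'ft_torque': [0.5459, 0.4791, 0.837], 'gripper_width': 0.0322}
```

View pics/5.png

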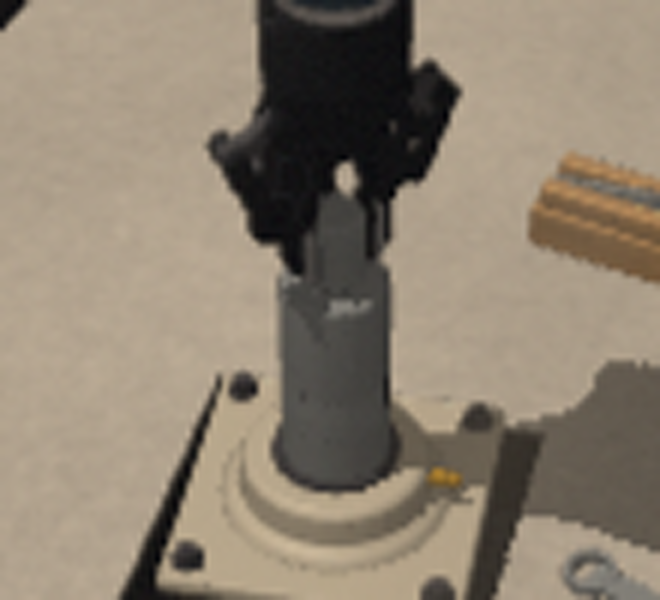

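Creep has stopped at about 3.3 mm, within the 3–4 mm expected for a lock. The fingers are at crop (335,215), clear of the nose. Easing the load off and letting go.

```bash
python3 -m handwheel '[0,0.0004,0.0002,-0.001,0,0,0, 0,0,0,0,0,0,0, 60,0,0,0,0,0,0, 60,0,0,0,0,0,0, 60,0,0,0,0,0,0, 60,0,0,0,0,0,0]';python3 -c "from h import *
st()"
python3 -m handwheel '[80,0,0,-0.005,0,0,0, 80,0,0,-0.02,0,0,0, 80,0,0,-0.03,0,0,0, 80,0,0,-0.03,0,0,0, 80,0,0,-0.02,0,0,0, 80,0,0,0,0,0,0]'
python3 - <<'E'
from h import *
st()
p,d=optics.camera('side');cv2.imwrite('pics/6.png',cv2.resize(p[130:230,200:310],None,fx=6,fy=6,interpolation=cv2.INTER_CUBIC));np.save('pics/6.npy',d);cv2.imwrite('pics/side6.png',p)
E
```

```text
time_s: 15.58
tcp_pos: [0.5703, 0.0066, 0.1881]
tcp_rot: [-3.141, -0.0, 2.482]
ft_force: [0.5, 0.4, 0.0]
gripper_width: 0.0513
{'time_s': 15.575, 'qpos': [-0.1964, 0.2125, 1.6605, -0.0002, 1.2691, -1.1074], 'tcp_pos': [0.5703, 0.0066, 0.1881], 'tcp_rot': [-3.1412, -0.0003, 2.4818], 'ft_force': [0.5084, 0.351, 0.0187], 'ft_torque': [0.0048, 0.0557, -0.0077], 'gripper_width': 0.0513}
time_s: 16.32
tcp_pos: [0.5715, 0.0065, 0.2956]
tcp_rot: [3.14, 0.004, 2.482]
ft_force: [0.1, -0.6, 0.1]
gripper_width: 0.0685
{'time_s': 16.325, 'qpos': [-0.1962, 0.123, 1.5425, -0.0001, 1.4718, -1.1074], 'tcp_pos': [0.5715, 0.0065, 0.2956], 'tcp_rot': [3.1397, 0.0039, 2.4819], 'ft_force': [0.0979, -0.5504, 0.0578], 'ft_torque': [-0.0381, 0.0195, -0.0003], 'gripper_width': 0.0685}
```

View pics/6.png

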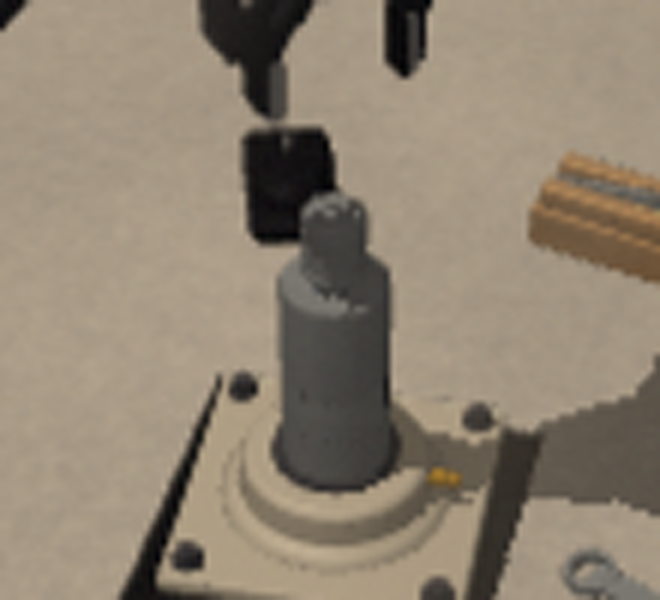

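The arbor sits upright in the mouth with its head top at (256,165) px and a small gap at the mouth, and the gripper is off it. Measuring the drift now.

```bash
python3 - <<'E'
from h import *
print('head top proj',proj('side',(.573,.0052,.225)))
s=cv2.imread('pics/side0.png');t=cv2.imread('pics/top0.png')
np.set_printoptions(linewidth=220)
G=t.astype(int); g=cv2.cvtColor(t,cv2.COLOR_BGR2GRAY); sat=G[...,2]-G[...,0]
print(g[192:246:2,322:343]);print(sat[192:246:2,322:343])
g=cv2.cvtColor(s,cv2.COLOR_BGR2GRAY); print(g[158:180,316:336])
E
```

```text
head top proj [254.24275299 164.97169056]
[[137 137 137 136 135 136 136 139 138 136 136 135 137 139 137 137 140 137 137 137 139]
 [136 137 139 138 136 138 136 138 139 136 137 139 138 139 140 141 141 139 142 142 136]
 [135 136 139 137 123 112 115 117 113 115 130 128 114 132 137 137 138 139 142 138 139]
 [133 132 135 119  70 116  90 118 116 118  86 106 112 107 127 122 118 114 138 138 139]
 [137 139 141 118  71  98 107 118 117 126  83 101 106  77 123 119 117  91 134 139 135]
 [136 135 135 107  79  88 119 119 117  94  85 100  99  74 120 118 116  79 133 139 141]
 [138 137 139  92  87  89 130 119 117  89  87  99  90  79 120 117 121  85 132 136 139]
 [140 140 137  90  94  75 122 118 116  72  95  98  78  78 118 115 118 106 134 137 137]
 [136 137 134  76 110  77 120 118 121  73  96  95  74 104 119 116 127  89 133 135 135]
 [137 137 119  72 115  85 119 117 118  74  95  90  66 118 120 117 102  87 134 139 138]
 [137 138 118  70  96 102 118 116 127  69  88  86  67 127 119 117  92 135 141 138 137]
 [134 135 105  80  89 118 119 117  97  67  84  83  62 121 118 116  80 138 138 136 137]
 [133 132  91 
[... 4201 characters left out ...]
10  10  10  11   7 144 154 155 154]
 [129 132 132 134 106  63  55  51  32  41  17  11  14  12   8  39 153 158 158 156]
 [124 124 126 123  79  64  64  79  78 137 110  49  43  15  12 106 154 156 156 157]
 [ 92  86 115  87  64  61  74  83  84 150 149 142 142 109 106 144 156 157 157 157]
 [ 86  83  87  67  62  72  84  83  82 101 102 103 103  92 145 158 159 159 157 155]
 [ 88  87  83  64  66  81  84  83  84  84  83  83  84  84 101 105 106 156 158 154]
 [ 90  88  82  64  75  85  84 139  91  84  84  84  84  84  85  85  86 104 105 103]
 [ 88  89  79  68  81  83 140 155 145 143  90  83  84  84  84  82  85  84  83  83]
 [ 88  92  74  79  82  84 150 155 153 154 145 146 146 143  91  83  84  84  82 138]]
```

```bash
python3 - <<'E'
from h import *
def L(n,a,b,z):
    A,B=onz(n,*a,z),onz(n,*b,z); d=A-B; print(n,A[:2].round(4),B[:2].round(4),np.linalg.norm(d).round(4),'deg',np.degrees(np.arctan2(d[1],d[0])).round(2))
L('top',(325.25,198),(322.97,228),0)
L('side',(287.6,170.3),(318,179.3),0)
# handle right top edge, z .066
L('top',(334.07,238),(334.07,231),.066)
for u,v,z in((334.07,234,.066),(332.2,234,.066),(328.23,236,.03),(332,239.3,.066),(332,227.5,.066)): print('top',u,v,onz('top',u,v,z).round(4))
# side: handle top-face: corners
for u,v,z in((321,163.5,.066),(331,166,.066),(322,162,.066),(332,165,.066),(331.5,174.5,.030),(320.5,171.5,.03)): print('side',u,v,onz('side',u,v,z).round(4))
# top blade ridge mid
for u,v,z in((333.4,200,.041),(332.9,206,.045),(332.2,216,.051)): print('blade',onz('top',u,v,z).round(4))
E
```

```text
top [ 0.5472 -0.2615] [ 0.4289 -0.2509] 0.1187 deg -5.11
side [ 0.5497 -0.2664] [ 0.4266 -0.2599] 0.1232 deg -3.02
top [ 0.3895 -0.2814] [ 0.4154 -0.2818] 0.0259 deg 179.02
top 334.07 234 [ 0.4043 -0.2816  0.066 ]
top 332.2 234 [ 0.4042 -0.2747  0.066 ]
top 328.23 236 [ 0.3974 -0.2659  0.03  ]
top 332 239.3 [ 0.3846 -0.2736  0.066 ]
top 332 227.5 [ 0.4284 -0.2743  0.066 ]
side 321 163.5 [ 0.4255 -0.2738  0.066 ]
side 331 166 [ 0.3877 -0.2737  0.066 ]
side 322 162 [ 0.4246 -0.2837  0.066 ]
side 332 165 [ 0.3858 -0.2807  0.066 ]
side 331.5 174.5 [ 0.3809 -0.2705  0.03  ]
side 320.5 171.5 [ 0.4233 -0.2717  0.03  ]
blade [ 0.5347 -0.2859  0.041 ]
blade [ 0.5112 -0.2829  0.045 ]
blade [ 0.4725 -0.2785  0.051 ]
```

Drift heading is about −4.5°, handle centre about (0.405, −0.274), and the handle length checks (44 mm against 42). I'll grip 142 mm behind the tip, leaning the tool back 15° so that its body clears the nose later.

```bash
cat >> h.py <<'E'
def pose(G,h,tilt):  # G grasp point, heading deg, tilt deg -> TCP, rpy
    M=R.from_euler('z',180+h,degrees=True)*R.from_euler('x',180,degrees=True)*R.from_euler('y',-tilt,degrees=True)
    return np.array(G)+.019*M.apply([0,0,1]),M
def goto(G,h,tilt):
    T,M=pose(G,h,tilt); s=sensors.read_state(); C=R.from_euler('xyz',s['tcp_rot'])
    print('TCP',T.round(4),'shift(tool)',C.inv().apply(T-s['tcp_pos']).round(4),'turn',np.degrees((C.inv()*M).as_rotvec()).round(2),'zaxis',M.apply([0,0,1]).round(2))
E
python3 -c "
from h import *
s=sensors.read_state()
goto((.4035,-.274,.25),-4.5,15)"
```

```text
TCP [ 0.4084 -0.2744  0.2316] shift(tool) [-0.0439 -0.3216  0.0621] turn [ -4.34 -14.49 -33.11] zaxis [ 0.26 -0.02 -0.97]
```

```bash
python3 -m handwheel '[100,-0.004,-0.03,-0.005,0,0,0, 100,-0.0055,-0.0405,0,0,0,0, 100,-0.006,-0.044,0,0,0,0, 100,-0.006,-0.044,0,0,0,0, 100,-0.006,-0.044,0.01,0,0,0, 100,-0.006,-0.044,0.015,0,0,0, 100,-0.0055,-0.04,0.015,0,0,0, 100,-0.005,-0.035,0.015,0,0,0, 100,0,0,0.01,0,0,0]'
python3 -m handwheel '[100,0,0,0,-1.1,-3.6,-8.3, 100,0,0,0,-1.1,-3.6,-8.3, 100,0,0,0,-1.1,-3.6,-8.3, 100,0,0,0,-1.05,-3.6,-8.2, 100,0,0,0,0,0,0]'
python3 - <<'E'
from h import *
st();goto((.4035,-.274,.25),-4.5,15);goto((.4035,-.274,.054),-4.5,15)
p,d=optics.camera('side');cv2.imwrite('pics/7.png',cv2.resize(p[100:220,240:370],None,fx=5,fy=5,interpolation=cv2.INTER_CUBIC));cv2.imwrite('pics/side7.png',p)
p,d=optics.camera('top');cv2.imwrite('pics/top7.png',p)
E
```

```text
time_s: 17.5
tcp_pos: [0.4063, -0.2753, 0.2312]
tcp_rot: [3.141, -0.003, 2.478]
ft_force: [0.9, 0.9, -0.4]
gripper_width: 0.0855
time_s: 18.12
tcp_pos: [0.4075, -0.2733, 0.2324]
tcp_rot: [3.139, 0.258, 3.06]
ft_force: [0.5, -0.4, 0.2]
gripper_width: 0.0854
{'time_s': 18.125, 'qpos': [-0.9695, -0.1708, 1.9798, 0.2178, 1.1785, -2.527], 'tcp_pos': [0.4075, -0.2733, 0.2324], 'tcp_rot': [3.1387, 0.2578, 3.06], 'ft_force': [0.4672, -0.4122, 0.2388], 'ft_torque': [-0.0185, 0.0761, 0.0096], 'gripper_width': 0.0854}
TCP [ 0.4084 -0.2744  0.2316] shift(tool) [-0.0007 -0.001   0.0009] turn [ 0.12 -0.23 -0.17] zaxis [ 0.26 -0.02 -0.97]
TCP [ 0.4084 -0.2744  0.0356] shift(tool) [ 0.0492 -0.0016  0.1905] turn [ 0.12 -0.23 -0.17] zaxis [ 0.26 -0.02 -0.97]
```

View pics/7.png

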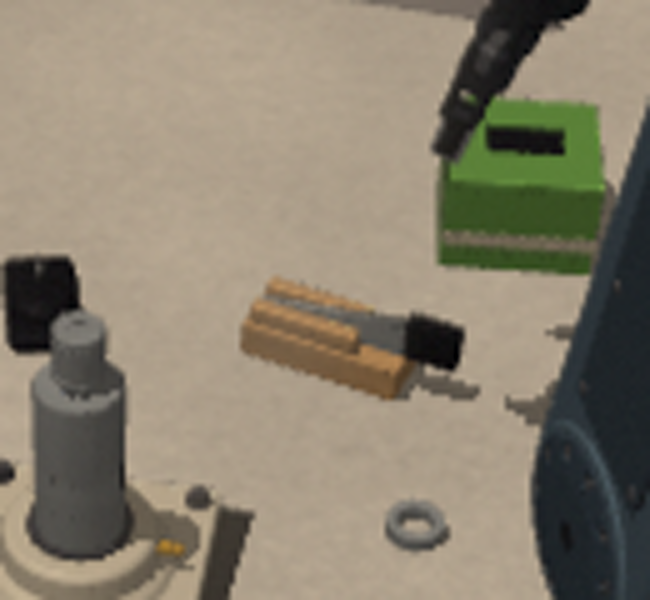

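View pics/top7.png

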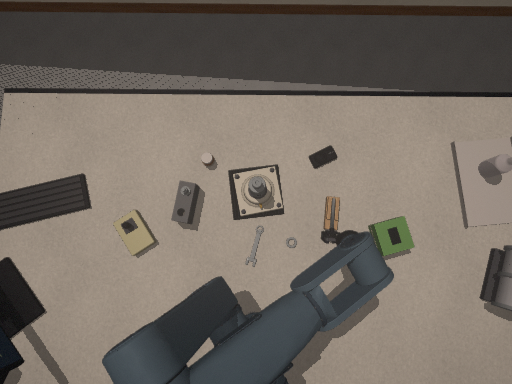

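The drift handle is at (327,168) px in the side view and the gripper is above it; the wipes box lies about 80 mm beyond the outer finger. The arbor stands seated in the spindle. Straight down in the world axes.

```bash
python3 -m handwheel '[100,0.006,-0.0008,0.024,0,-0.2,-0.1, 100,0.008,-0.0008,0.031,0,0,0, 100,0.008,0,0.031,0,0,0, 100,0.008,0,0.031,0,0,0, 100,0.008,0,0.031,0,0,0, 100,0.006,0,0.024,0,0,0, 100,0,0,0,0,0,0]'
python3 - <<'E'
from h import *
st();goto((.4035,-.274,.054),-4.5,15)
p,d=optics.camera('side');cv2.imwrite('pics/8.png',cv2.resize(p[130:210,280:370],None,fx=7,fy=7,interpolation=cv2.INTER_CUBIC))
E
```

```text
time_s: 19.1
tcp_pos: [0.4095, -0.2742, 0.0539]
tcp_rot: [3.137, 0.259, 3.062]
ft_force: [0.2, 0.8, 0.2]
gripper_width: 0.0854
{'time_s': 19.1, 'qpos': [-0.9687, 0.1297, 2.109, 0.2965, 0.7637, -2.6616], 'tcp_pos': [0.4095, -0.2742, 0.0539], 'tcp_rot': [3.1367, 0.259, 3.0624], 'ft_force': [0.1745, 0.8069, 0.2202], 'ft_torque': [0.0133, 0.1322, -0.0341], 'gripper_width': 0.0854}
TCP [ 0.4084 -0.2744  0.0356] shift(tool) [ 0.0057 -0.0004  0.0173] turn [ 0.27 -0.16 -0.03] zaxis [ 0.26 -0.02 -0.97]
```

View pics/8.png

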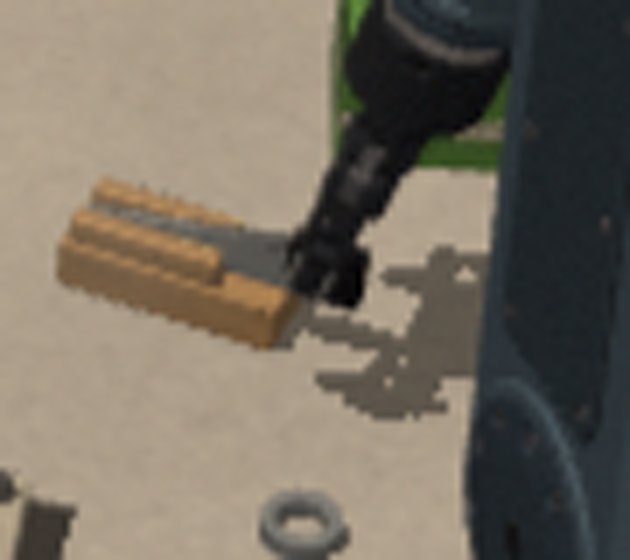

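The fingers straddle the handle at crop (330,265), behind the stand's end. Down the last bit and close.

```bash
python3 -m handwheel '[100,0.003,-0.0004,0.009,0,0,0, 100,0.0027,0,0.007,0,0,0, 100,0,0,0,0,0,0]'
python3 -m handwheel '[0,0,0,0,0,0,0, 0,0,0,0,0,0,0, 0,0,0,0,0,0,0, 0,0,0,0,0,0,0, 0,0,0,0,0,0,0, 0,0,0,0,0,0,0]' 100
python3 -c "from h import *;st();goto((.4035,-.274,.054),-4.5,15)"
```

```text
time_s: 19.52
tcp_pos: [0.4084, -0.276, 0.0386]
tcp_rot: [3.14, 0.262, 3.064]
ft_force: [0.2, -0.3, 0.0]
gripper_width: 0.0855
time_s: 20.27
tcp_pos: [0.4088, -0.2765, 0.0393]
tcp_rot: [3.141, 0.263, 3.065]
ft_force: [-2.8, 0.8, 5.5]
gripper_width: 0.0122
{'time_s': 20.275, 'qpos': [-0.9735, 0.1617, 2.1145, 0.3118, 0.7234, -2.6872], 'tcp_pos': [0.4088, -0.2765, 0.0393], 'tcp_rot': [3.1415, 0.2629, 3.0646], 'ft_force': [-2.7805, 0.8088, 5.5147], 'ft_torque': [0.1517, 0.1749, 0.0603], 'gripper_width': 0.0122}
TCP [ 0.4084 -0.2744  0.0356] shift(tool) [0.0015 0.0021 0.0033] turn [0.03 0.06 0.08] zaxis [ 0.26 -0.02 -0.97]
```

```bash
python3 -m handwheel '[0,-0.001,0,-0.004,0,0,0, 0,-0.005,0,-0.019,0,0,0, 0,-0.008,0,-0.029,0,0,0, 0,-0.009,0,-0.034,0,0,0, 0,-0.009,0,-0.034,0,0,0, 0,-0.006,0,-0.022,0,0,0, 0,0,0,0,0,0,0]'
python3 - <<'E'
from h import *
st()
p,d=optics.camera('side');cv2.imwrite('pics/9.png',cv2.resize(p[90:210,260:390],None,fx=6,fy=6,interpolation=cv2.INTER_CUBIC));cv2.imwrite('pics/side9.png',p)
p,d=optics.camera('top');cv2.imwrite('pics/9t.png',cv2.resize(p[160:270,270:400],None,fx=6,fy=6,interpolation=cv2.INTER_CUBIC));cv2.imwrite('pics/top9.png',p)
E
```

```text
time_s: 21.15
tcp_pos: [0.409, -0.2771, 0.1874]
tcp_rot: [-3.139, 0.264, 3.065]
ft_force: [-0.4, 0.4, -2.2]
gripper_width: 0.0123
{'time_s': 21.15, 'qpos': [-0.9738, -0.1125, 2.0265, 0.2333, 1.0701, -2.5642], 'tcp_pos': [0.409, -0.2771, 0.1874], 'tcp_rot': [-3.1392, 0.2644, 3.0653], 'ft_force': [-0.438, 0.4283, -2.1748], 'ft_torque': [0.0162, 0.3812, 0.0007], 'gripper_width': 0.0123}
```

View pics/9.png

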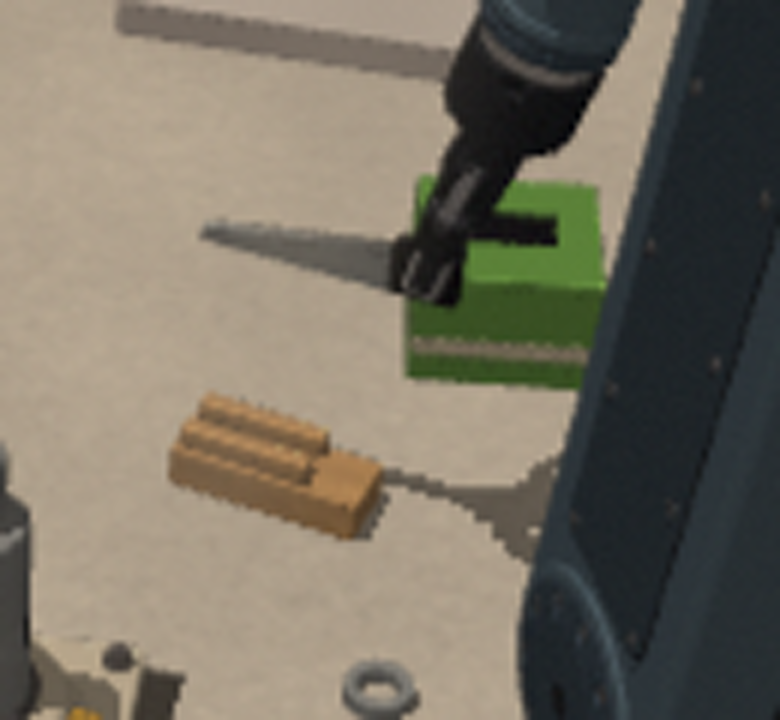

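View pics/9t.png

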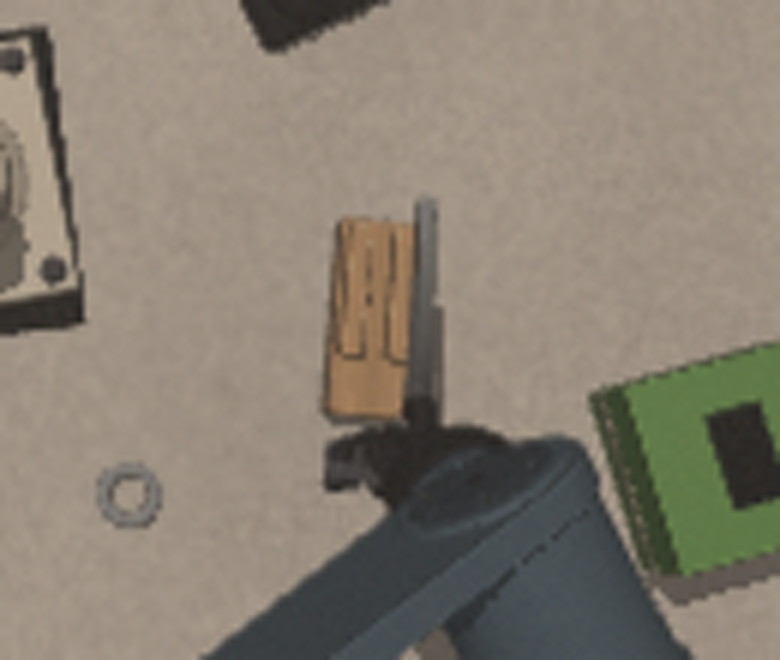

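The drift is held clear of its stand, tip at (293.4,129.3) side and (341,192.8) top. Checking its attitude in the hand.

```bash
python3 - <<'E'
from h import *
s=sensors.read_state(); M=R.from_euler('xyz',s['tcp_rot']); G=s['tcp_pos']-.019*M.apply([0,0,1]); print('G',G.round(4))
print('tip',two((293.5,129.2),(341.0,193.2)))
h=np.radians(-4.5); f=np.array([np.cos(h),np.sin(h),0])
# plane of the blade: vertical plane through G; intersect side rays with its +y face
n=np.array([-f[1],f[0],0])
def onplane(u,v,off):
    e,d=ray('side',u,v); t=((G+n*off-e)@n)/(d@n); return e+t*d
for nm,(u,v),o in(('tiplow',(293.4,129.6),.003),('tiptop',(294.5,127),.003),('low back',(326.5,138.6),.005),('top back',(325.5,129.5),.005),('low mid',(310,134.6),.005)):
    p=onplane(u,v,o); print(nm,'along',((p-G)@f).round(4),'dz',(p-G)[2].round(4))
p=cv2.imread('pics/side9.png'); g=cv2.cvtColor(p,cv2.COLOR_BGR2GRAY)
np.set_printoptions(linewidth=250); print(g[122:144,290:332])
E
```

```text
G [ 0.403  -0.2753  0.203 ]
tip (array([ 0.54282451, -0.28725141,  0.17828932]), np.float64(0.00014062782921082635))
tiplow along 0.139 dz -0.0236
tiptop along 0.1354 dz -0.0113
low back along 0.0129 dz -0.0208
top back along 0.0204 dz 0.015
low mid along 0.0743 dz -0.0235
[[169 169 166 165 164 162 165 165 165 168 167 165 164 163 164 164 161 162 162 162 161 162 163 164 162 161 160 161 162 162 160 161 163 162 160 161 162 163 164 107 112  82]
 [169 167 167 169 169 166 164 165 167 164 164 163 163 163 164 162 162 162 162 161 160 160 160 161 161 159 160 162 164 162 160 162 162 161 161 160 159 160 160  91 110  54]
 [168 167 164 165 166 165 165 166 165 163 163 165 165 165 166 165 163 163 164 162 162 162 162 160 160 160 159 161 163 163 163 161 161 162 161 161 163 163 163  88  82  47]
 [168 168 165 165 166 165 165 164 163 164 164 165 165 166 165 166 165 162 163 163 162 162 160 159 159 160 160 160 161 161 162 163 163 163 163 164 164 165 147  84  59  39]
 [167 166 165 165 158 156 144 143 163 165 166 165 166 165 165 164 165 163 165 162 162 162 162 161 160 161 162 161 159 161 162 159 161 162 162 
[... 2236 characters left out ...]
49  44  53  67]
 [163 164 164 165 165 162 161 162 162 161 160 157 155 158 161 161 160 161 160 158 160 160 160 159 161 160 162 163 162 160 158 159 160 159 159 161 159 113  73  66  57  58]
 [161 162 165 166 164 160 160 161 161 161 161 161 158 157 158 161 162 162 160 159 159 160 162 160 162 162 161 161 161 159 158 160 160 162 161 160 159 112  77  73  67  69]
 [159 163 164 165 163 161 157 157 162 163 162 162 158 157 157 159 160 161 160 160 159 160 160 158 161 164 162 159 159 158 159 159 159 161 161 161 159 110  72  69  69  69]
 [163 164 165 164 163 161 157 160 163 161 161 161 159 159 160 161 160 160 159 157 157 157 159 159 160 159 159 160 159 160 162 163 161 161 164 164 164 111  73  70  69  68]]
```

```bash
python3 - <<'E'
from h import *
s=sensors.read_state(); M=R.from_euler('xyz',s['tcp_rot']); G=s['tcp_pos']-.019*M.apply([0,0,1])
h=np.radians(-4.5)
for hd in (-4.5,-5.5):
  h=np.radians(hd); f=np.array([np.cos(h),np.sin(h),0]); n=np.array([-f[1],f[0],0]); L=[]
  for u,v in((295,129.85),(299,131.1),(303,132.2),(307,133.3),(311,134.4),(314,135.25),(317,136.2),(321,137.3),(324,138.2)):
    e,d=ray('side',u,v); t=((G+n*.005-e)@n)/(d@n); p=e+t*d-G; L.append((p@f,p[2]))
  L=np.array(L); c=np.polyfit(L[:,0],L[:,1],1); print(hd,np.degrees(np.arctan(c[0])),c,L.round(4)[[0,4,8]].tolist())
E
```

```text
-4.5 0.24811866020043566 [ 0.00433051 -0.02202287] [[0.132, -0.0213], [0.0707, -0.0215], [0.022, -0.0221]]
-5.5 -0.49611721507132 [-0.0086591  -0.02202297] [[0.1328, -0.023], [0.071, -0.0224], [0.022, -0.0224]]
```

The drift sits level in the hand (within 0.5°), with its lower edge 22 mm below the grip and the tip about 140 mm ahead. Moving to stand off the slot's robot-side end.

```bash
python3 -c "
from h import *
s=sensors.read_state();M=R.from_euler('xyz',s['tcp_rot'])
print(M.inv().apply([-.0165,.2435,0]).round(4))
goto((.3866,-.0317,.203),11.2,15)"
```

```text
[ 0.0341  0.2415 -0.0087]
TCP [ 0.3914 -0.0307  0.1846] shift(tool) [ 0.0342  0.2429 -0.0087] turn [ -3.95  -0.03 -15.1 ] zaxis [ 0.25  0.05 -0.97]
```

```bash
python3 -m handwheel '[0,0.004,0.014,-0.001,0,0,0, 0,0.006,0.024,-0.0015,0,0,0, 0,0.005,0.029,-0.0012,0,0,0, 0,0.004,0.031,-0.001,0,0,0, 0,0.004,0.033,-0.001,0,0,0, 0,0.004,0.033,-0.001,0,0,0, 0,0.003,0.031,-0.001,0,0,0, 0,0.003,0.028,-0.001,0,0,0, 0,0.0012,0.02,0,0,0,0, 0,0,0,0,0,0,0]'
python3 -m handwheel '[0,0,0,0,-1.3,0,-5, 0,0,0,0,-1.3,0,-5, 0,0,0,0,-1.3,0,-5, 0,0,0,0,0,0,0]'
python3 -c "
from h import *
st();goto((.3866,-.0317,.119),11.2,15)"
```

```text
time_s: 22.5
tcp_pos: [0.3907, -0.0292, 0.184]
tcp_rot: [3.14, 0.26, 3.067]
ft_force: [-0.3, 0.1, -3.2]
gripper_width: 0.012
time_s: 23.0
tcp_pos: [0.3915, -0.0319, 0.1849]
tcp_rot: [-3.141, 0.261, -2.95]
ft_force: [0.7, 0.4, -2.6]
gripper_width: 0.0127
{'time_s': 23.0, 'qpos': [-0.5353, -0.4284, 2.268, 0.1918, 1.1115, -2.3662], 'tcp_pos': [0.3915, -0.0319, 0.1849], 'tcp_rot': [-3.1406, 0.2612, -2.9502], 'ft_force': [0.6514, 0.3971, -2.5623], 'ft_torque': [-0.0439, 0.4298, -0.012], 'gripper_width': 0.0127}
TCP [ 0.3914 -0.0307  0.1006] shift(tool) [0.0216 0.0013 0.0814] turn [-0.12 -0.03 -0.22] zaxis [ 0.25  0.05 -0.97]
```

```bash
python3 -m handwheel '[0,0.004,0.0007,0.015,0,0,-0.2, 0,0.0065,0.0006,0.025,0,0,0, 0,0.0065,0,0.025,0,0,0, 0,0.0045,0,0.016,0,0,0, 0,0,0,0,0,0,0]'
python3 - <<'E'
from h import *
st();goto((.3866,-.0317,.119),11.2,15)
p,d=optics.camera('side');cv2.imwrite('pics/10.png',cv2.resize(p[150:240,220:340],None,fx=6,fy=6,interpolation=cv2.INTER_CUBIC));cv2.imwrite('pics/side10.png',p)
p,d=optics.camera('top');cv2.imwrite('pics/10t.png',cv2.resize(p[160:260,200:320],None,fx=6,fy=6,interpolation=cv2.INTER_CUBIC));cv2.imwrite('pics/top10.png',p)
E
```

```text
time_s: 23.62
tcp_pos: [0.3907, -0.0296, 0.1003]
tcp_rot: [-3.142, 0.259, -2.947]
ft_force: [0.6, 0.2, -2.5]
gripper_width: 0.0122
{'time_s': 23.625, 'qpos': [-0.5303, -0.2653, 2.351, 0.2239, 0.8724, -2.4247], 'tcp_pos': [0.3907, -0.0296, 0.1003], 'tcp_rot': [-3.1416, 0.2593, -2.9465], 'ft_force': [0.5979, 0.1522, -2.4679], 'ft_torque': [-0.0519, 0.4542, 0.0364], 'gripper_width': 0.0122}
TCP [ 0.3914 -0.0307  0.1006] shift(tool) [-0.0006 -0.0012 -0.0002] turn [-0.01 -0.14 -0.02] zaxis [ 0.25  0.05 -0.97]
```

View pics/10.png

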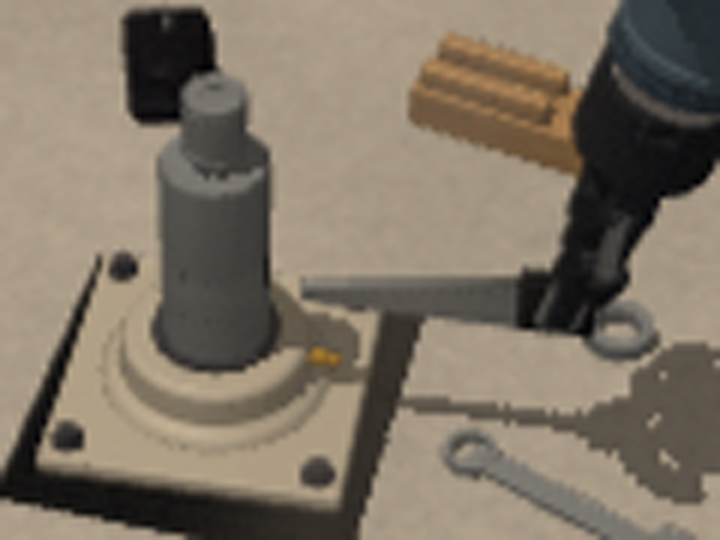

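View pics/10t.png

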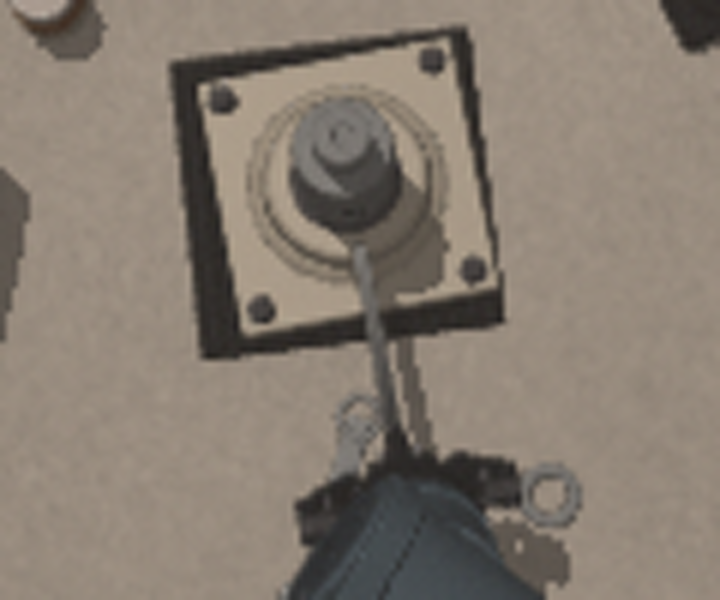

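The blade points at the nose along the slot: top crop tip (361,250), nose (345,165); side crop tip (303,288). Checking lateral alignment numerically.

```bash
python3 - <<'E'
from h import *
s=sensors.read_state(); M=R.from_euler('xyz',s['tcp_rot']); G=s['tcp_pos']-.019*M.apply([0,0,1]); print('G',G.round(4))
p=cv2.imread('pics/top10.png'); g=cv2.cvtColor(p,cv2.COLOR_BGR2GRAY); np.set_printoptions(linewidth=220)
print(g[196:234:2,250:275])
print(g[178:200,244:270])
h=np.radians(11.2); f=np.array([np.cos(h),np.sin(h),0]);A=np.array([.573,.0052,0])
for d,z in((.05,.105),(.08,.110),(.15,.12),(.035,.1)): print(proj('top',A-f*d+[0,0,z]).round(2))
for z in(.225,.179,.07): print(proj('top',A+[0,0,z]).round(2),proj('side',A+[0,0,z]).round(2))
E
```

```text
G [ 0.3874 -0.0313  0.1204]
[[154  89  69  56  57  61  60  61  62  59  54  55  50  58  74  92  95  95  88  80  73  86  91 132 153]
 [158 157 155 151 130  66  58  58  58  57  66  87  93  93  95  95  92  87  79  80  89  86  83  93 151]
 [131 148 159 156 157 159 153 100  91  80  81  93  95  94  88  87  76  78  87  87  84  89  93  93 102]
 [ 98  78  85 104 123 128 132 134 105 120 117  79  79  75  75  86  87  89  86  87  92  94  94  95 146]
 [123 132 129 127 128  89  82  81  78 109 112 100  86  88  87  85  86  84  92  93  95  94  94  92 153]
 [152 153 138 118 119 112 112 113 106  90 106 113  84  84  92  94  95  95  94  92  94  94  93  94 152]
 [156 157 159 157 156 154 155 155 155 130 111 104  88  92  94  94  94  95  94  93  94 146 149 158 160]
 [157 156 157 157 157 156 157 156 155 155 116 104 104  95  94  92 112 131 124 108  82  73  66  59  54]
 [157 157 157 160 156 150 141 132 115  93  71  95  97  57  47  42  40  40  43  44  40  44  44  43  43]
 [ 74  69  62  52  48  40  45  44  43  45  46  97  95  77  47  39  41  41  44  45  44  46  45  44  44]
 [ 45  41  42  43  44  42  43  47  44  45 
[... 2700 characters left out ...]
 89]
 [ 97 129 145 159 158 155  88  69  65  60  58  60  62  47  45  55  50  59  56  50  58  88  94  94  96  87]
 [134  94 130 156 159 158 154  89  69  56  57  61  60  61  62  59  54  55  50  58  74  92  95  95  88  80]
 [136  99 104 138 158 159 159 151 130  77  53  51  54  53  52  49  51  51  66  90  93  95  94  90  86  71]
 [135 136  84 120 139 160 158 157 155 151 130  66  58  58  58  57  66  87  93  93  95  95  92  87  79  80]
 [125 137 121  83 122 140 156 158 157 159 154 152  96  92  90  90  91  94  94  93  95  90  86  79  75  85]]
[259.92 200.35]
[261.43 208.24]
[265.03 227.08]
[259.18 196.53]
[256.8  181.83] [254.24 164.97]
[257.04 183.96] [254.36 176.26]
[257.56 188.46] [254.61 201.1 ]
```

```bash
cat >> h.py <<'E'
def lat():
    h=np.radians(11.2); f=np.array([np.cos(h),np.sin(h),0]);n=np.array([-f[1],f[0],0]);A=np.array([.573,.0052,0])
    s=sensors.read_state(); M=R.from_euler('xyz',s['tcp_rot']); G=s['tcp_pos']-.019*M.apply([0,0,1])
    print('along %.4f tip~%.4f lat %.4f z %.4f head %.2f'%((G-A)@f,(G-A)@f+.1405,(G-A)@n,G[2],np.degrees(s['tcp_rot'][2])%360-180),'F',np.round(s['ft_force'],1),'Ffwd %.1f'%(-s['ft_force']@f),'Flat %.1f'%(s['ft_force']@n),'T',np.round(s['ft_torque'],2), 'pitch %.2f'%np.degrees(s['tcp_rot'][1]),'w %.4f'%s['gripper_width'],'t %.1f'%s['time_s'])
E
python3 -c "from h import *;lat()"; python3 -m handwheel '[0,0,0,0,0,0,0]'; python3 -c "from h import *;lat()"
```

```text
along -0.1892 tip~-0.0487 lat 0.0002 z 0.1204 head 11.25 F [ 0.4  0.6 -2.3] Ffwd -0.5 Flat 0.5 T [-0.12  0.37  0.04] pitch 15.03 w 0.0119 t 23.7
time_s: 23.85
tcp_pos: [0.3928, -0.0307, 0.1027]
tcp_rot: [-3.138, 0.264, -2.944]
ft_force: [-0.7, -1.0, -2.6]
gripper_width: 0.0122
along -0.1887 tip~-0.0482 lat -0.0001 z 0.1211 head 11.30 F [-0.7 -1.  -2.6] Ffwd 0.9 Flat -0.9 T [-0.13  0.4   0.01] pitch 15.11 w 0.0122 t 23.9
```

```bash
python3 -m handwheel '[0,-0.0077,0,0.0021,0,0,0, 0,-0.0077,0,0.0021,0,0,0, 0,-0.0048,0,0.0013,0,0,0, 0,0,0,0,0,0,0]'; python3 -c "from h import *;lat()"; python3 -m handwheel '[0,-0.0048,0,0.0013,0,0,0, 0,-0.0048,0,0.0013,0,0,0, 0,0,0,0,0,0,0]'; python3 -c "from h import *;lat()"
```

```text
time_s: 24.35
tcp_pos: [0.4129, -0.0259, 0.1016]
tcp_rot: [-3.139, 0.262, -2.943]
ft_force: [0.2, 0.5, -3.3]
gripper_width: 0.0122
along -0.1680 tip~-0.0275 lat 0.0006 z 0.1200 head 11.35 F [ 0.2  0.5 -3.3] Ffwd -0.3 Flat 0.5 T [-0.11  0.41 -0.01] pitch 15.02 w 0.0122 t 24.4
time_s: 24.72
tcp_pos: [0.4227, -0.0242, 0.1017]
tcp_rot: [-3.139, 0.262, -2.944]
ft_force: [0.2, 0.0, -2.3]
gripper_width: 0.0126
along -0.1580 tip~-0.0175 lat 0.0004 z 0.1201 head 11.33 F [ 0.2  0.  -2.3] Ffwd -0.2 Flat -0.0 T [-0.02  0.41 -0.04] pitch 15.04 w 0.0126 t 24.7
```

```bash
python3 -m handwheel '[0,-0.006,0,0.0016,0,0,0, 0,-0.006,0,0.0016,0,0,0, 0,0.0008,0,0.0029,0,0,0, 0,0.0005,0,0.0019,0,0,0, 0,0,0,0,0,0,0]'; python3 -c "from h import *;lat()"; python3 -m handwheel '[0,0.0003,0,0.001,0,0,0, 0,0.0003,0,0.001,0,0,0, 0,0,0,0,0,0,0]'; python3 -c "from h import *;lat()"
```

```text
time_s: 25.35
tcp_pos: [0.4354, -0.0221, 0.0973]
tcp_rot: [-3.138, 0.264, -2.944]
ft_force: [0.1, 0.1, 2.2]
gripper_width: 0.0124
along -0.1452 tip~-0.0047 lat 0.0000 z 0.1157 head 11.31 F [0.1 0.1 2.2] Ffwd -0.2 Flat 0.1 T [ 0.09 -0.39 -0.01] pitch 15.14 w 0.0124 t 25.4
time_s: 25.72
tcp_pos: [0.4361, -0.0225, 0.096]
tcp_rot: [-3.137, 0.266, -2.944]
ft_force: [-0.7, 0.4, 7.4]
gripper_width: 0.0124
along -0.1447 tip~-0.0042 lat -0.0005 z 0.1143 head 11.31 F [-0.7  0.4  7.4] Ffwd 0.6 Flat 0.6 T [ 0.28 -0.99  0.08] pitch 15.24 w 0.0124 t 25.7
```

The drift meets the slot floor at G z≈0.116. So its lower edge is 27 mm below the grip, which matches the stand height I estimated earlier rather than the 22 mm I read off the camera. Easing the press and sliding in.

```bash
python3 -m handwheel '[0,-0.0066,0,0.0012,0,0,0, 0,-0.0048,0,0.0013,0,0,0, 0,-0.0048,0,0.0013,0,0,0, 0,0,0,0,0,0,0]'; python3 -c "from h import *;lat()"; python3 -m handwheel '[0,-0.0039,0,0.0010,0,0,0, 0,0,0,0,0,0,0]'; python3 -c "from h import *;lat()"
```

```text
time_s: 26.22
tcp_pos: [0.4528, -0.0193, 0.0966]
tcp_rot: [-3.137, 0.266, -2.944]
ft_force: [0.8, -0.9, 6.5]
gripper_width: 0.0126
along -0.1277 tip~0.0128 lat -0.0006 z 0.1150 head 11.32 F [ 0.8 -0.9  6.5] Ffwd -0.6 Flat -1.0 T [ 0.19 -0.92 -0.03] pitch 15.26 w 0.0126 t 26.2
time_s: 26.48
tcp_pos: [0.4567, -0.0185, 0.0968]
tcp_rot: [-3.137, 0.266, -2.944]
ft_force: [0.8, 1.1, 8.1]
gripper_width: 0.0124
along -0.1237 tip~0.0168 lat -0.0005 z 0.1151 head 11.32 F [0.8 1.1 8.1] Ffwd -1.0 Flat 0.9 T [ 0.25 -0.89 -0.02] pitch 15.26 w 0.0124 t 26.5
```

```bash
python3 -m handwheel '[0,-0.0003,0,-0.0009,0,0,0, 0,0,0,0,0,0,0]'; python3 -c "from h import *;lat()"; python3 -m handwheel '[0,-0.0039,0,0.0010,0,0,0, 0,0,0,0,0,0,0]'; python3 -c "from h import *;lat()"
```

```text
time_s: 26.72
tcp_pos: [0.4559, -0.0183, 0.0971]
tcp_rot: [-3.137, 0.265, -2.944]
ft_force: [0.7, -0.2, 6.1]
gripper_width: 0.0121
along -0.1244 tip~0.0161 lat -0.0003 z 0.1155 head 11.31 F [ 0.7 -0.2  6.1] Ffwd -0.6 Flat -0.3 T [ 0.08 -0.78 -0.12] pitch 15.17 w 0.0121 t 26.7
time_s: 26.98
tcp_pos: [0.4594, -0.0173, 0.0971]
tcp_rot: [-3.138, 0.263, -2.944]
ft_force: [-3.3, -0.6, 10.6]
gripper_width: 0.0125
along -0.1208 tip~0.0197 lat 0.0000 z 0.1154 head 11.34 F [-3.3 -0.6 10.6] Ffwd 3.3 Flat 0.1 T [ 0.13 -0.36  0.05] pitch 15.10 w 0.0125 t 27.0
```

```bash
python3 -m handwheel '[0,0.0045,0,-0.0013,0,0,0, 0,0,0,0,0,0,0]'; python3 - <<'E'
from h import *
lat()
p,d=optics.camera('side');cv2.imwrite('pics/11.png',cv2.resize(p[165:225,235:335],None,fx=8,fy=8,interpolation=cv2.INTER_CUBIC));cv2.imwrite('pics/side11.png',p)
E
```

```text
time_s: 27.22
tcp_pos: [0.4546, -0.0182, 0.0969]
tcp_rot: [-3.138, 0.264, -2.944]
ft_force: [-1.0, -0.3, 7.1]
gripper_width: 0.012
along -0.1256 tip~0.0149 lat 0.0001 z 0.1152 head 11.31 F [-1.  -0.3  7.1] Ffwd 1.0 Flat -0.1 T [ 0.14 -0.72  0.06] pitch 15.11 w 0.0120 t 27.2
```

View pics/11.png

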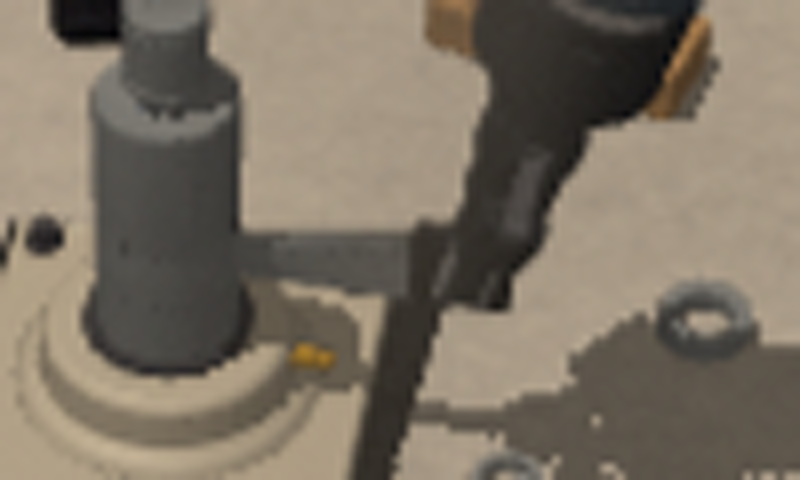

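The blade enters the nose at crop (243,255) with its lower edge running to (405,297). Nothing else is in contact and the nipple is well below. Measuring the blade's pitch.

```bash
python3 - <<'E'
from h import *
p=cv2.imread('pics/side11.png'); g=cv2.cvtColor(p,cv2.COLOR_BGR2GRAY).astype(float)
s=sensors.read_state(); M=R.from_euler('xyz',s['tcp_rot']); G=s['tcp_pos']-.019*M.apply([0,0,1])
h=np.radians(11.25); f=np.array([np.cos(h),np.sin(h),0]); n=np.array([-f[1],f[0],0])
np.set_printoptions(linewidth=200); print(g[190:206,264:288].astype(int))
E
```

```text
[[ 56 155 159 158 159 157 157 159 161 161 162 158 158 158 154 154 155 155 155 155 155 158 155 153]
 [ 57 153 157 158 159 158 158 158 158 158 157 155 158 159 158 155 156 157 157 154 153 153 155 155]
 [ 48 155 161 160 158 159 159 158 156 155 156 152 156 156 155 154 154 154 157 153 152 152 153 114]
 [ 45 117 141 141 139 140 139 141 140 139 140 138 140 140 139 139 136 137 138 136 135 134 115  68]
 [ 61  76  85  87  84  86  84 102 101 101  99  98  98  96  95  93  93  90  92  91  90  88  68  53]
 [ 66  68  68  69  68  90  91  95  93  91  90  89  88  89  86  86  87  91  91  90  83  82  57  50]
 [ 66  68  69  69  71  80  82  77  82  83  84  83  77  84  83  78  83  81  85  85  79  82  58  51]
 [ 66  67  68  69  70  79  79  79  81  82  81  81  81  82  84  82  84  83  83  83  82  84  57  50]
 [ 64  68  66  68  67  71  77  78  79  80  82  82  84  82  82  85  85  83  82  85  85  85  58  50]
 [ 63  76  72  74  73  71  78  78  78  79  81  81  80  82  82  83  84  85  84  85  84  85  54  48]
 [ 60  64  85  87  87  96 129 129 115  97  96  96  83  82  83  82  83  84  82  82  83  84  53  49]
 [ 60  44  86  91  91  92 120 154 154 150 151 149 149 131  87  79  86  98  98  86  83  83  53  49]
 [ 57  39  66  88  90  91  93 107 109 109 109 156 160 155 148 147 148 149 144  90  64  61  56  47]
 [ 58  38  50  88  90  91  87  86  90  92  92 108 110 111 154 158 157 158 144  82  53  51  51  49]
 [ 54  39  49  88  89  91  90  84  85  92  93  91  93  92 106 155 158 160 137  68  49  51  50  50]
 [ 52  37  58  88  91  90  91  85  85  84  91  93  93  92  94 109 155 159 128  61  48  50  50  50]]
```

```bash
python3 - <<'E'
from h import *
s=sensors.read_state(); M=R.from_euler('xyz',s['tcp_rot']); G=s['tcp_pos']-.019*M.apply([0,0,1])
h=np.radians(11.25); f=np.array([np.cos(h),np.sin(h),0]); n=np.array([-f[1],f[0],0])
def pl(u,v,o):
    e,d=ray('side',u,v); t=((G+n*o-e)@n)/(d@n); p=e+t*d; return (p-G)@f,p[2]
for nm,o,L in(('low',.005,[(266,199.2),(270,199.7),(274,200.5),(277,201.2),(281,201.9)]),('up(far edge)',-.005,[(266,192.9),(275,193.0),(285,193.1)])):
    a=np.array([pl(u,v,o) for u,v in L]); c=np.polyfit(a[:,0],a[:,1],1); print(nm,np.degrees(np.arctan(c[0])).round(2),a.round(4).tolist())
E
```

```text
low 4.1 [[0.0864, 0.0907], [0.0731, 0.0909], [0.0598, 0.0897], [0.0498, 0.0883], [0.0366, 0.0876]]
up(far edge) -9.19 [[0.0884, 0.1094], [0.0587, 0.1142], [0.0261, 0.1195]]
```

The upper edge reads 9.2° against 10°, so the nose is slightly up and the blade is bearing on the slot's outer lip. I'm tilting the nose down about 1.5° around that lip.

```bash
python3 -m handwheel '[0,-0.0004,0,-0.0014,0,0.75,0, 0,-0.0004,0,-0.0014,0,0.75,0, 0,0,0,0,0,0,0]'; python3 -c "from h import *;lat()"
```

```text
time_s: 27.65
tcp_pos: [0.4548, -0.0181, 0.0997]
tcp_rot: [-3.138, 0.237, -2.944]
ft_force: [0.1, -0.4, 5.3]
gripper_width: 0.0123
along -0.1249 tip~0.0156 lat 0.0002 z 0.1181 head 11.31 F [ 0.1 -0.4  5.3] Ffwd -0.1 Flat -0.4 T [ 0.11 -1.03 -0.06] pitch 13.59 w 0.0123 t 27.6
```

```bash
python3 -m handwheel '[0,0.0001,0,0.0004,0,-0.5,0, 0,0,0,0,0,0,0]'; python3 -c "from h import *;lat()"
```

```text
time_s: 27.9
tcp_pos: [0.4541, -0.0178, 0.0987]
tcp_rot: [-3.139, 0.245, -2.944]
ft_force: [-0.6, 0.3, 5.7]
gripper_width: 0.0124
along -0.1258 tip~0.0147 lat 0.0006 z 0.1171 head 11.30 F [-0.6  0.3  5.7] Ffwd 0.6 Flat 0.4 T [ 0.25 -0.97  0.1 ] pitch 14.05 w 0.0124 t 27.9
```

```bash
python3 -m handwheel '[0,-0.0059,0,0.0012,0,0,0, 0,0,0,0,0,0,0]'; python3 -c "from h import *;lat()";  python3 -m handwheel '[0,-0.0039,0,0.0009,0,0,0, 0,0,0,0,0,0,0]'; python3 -c "from h import *;lat()"
```

```text
time_s: 28.15
tcp_pos: [0.4594, -0.0165, 0.0986]
tcp_rot: [-3.14, 0.243, -2.944]
ft_force: [-3.5, -1.0, 5.5]
gripper_width: 0.0124
along -0.1202 tip~0.0203 lat 0.0008 z 0.1170 head 11.32 F [-3.5 -1.   5.5] Ffwd 3.6 Flat -0.3 T [ 0.11 -0.68 -0.01] pitch 13.94 w 0.0124 t 28.1
time_s: 28.4
tcp_pos: [0.4617, -0.0155, 0.0979]
tcp_rot: [-3.141, 0.24, -2.944]
ft_force: [-8.3, -1.9, 9.0]
gripper_width: 0.0123
along -0.1177 tip~0.0228 lat 0.0013 z 0.1164 head 11.35 F [-8.3 -1.9  9. ] Ffwd 8.6 Flat -0.2 T [-0.05  0.46 -0.02] pitch 13.74 w 0.0123 t 28.4
```

```bash
python3 -m handwheel '[0,-0.0021,0,0.0000,0,0,0, 0,0,0,0,0,0,0]'; python3 -c "from h import *;lat()";  python3 -m handwheel '[0,-0.002,0,0.0003,0,0,0, 0,0,0,0,0,0,0]'; python3 -c "from h import *;lat()"
```

```text
time_s: 28.65
tcp_pos: [0.4627, -0.0151, 0.0979]
tcp_rot: [-3.141, 0.238, -2.943]
ft_force: [-11.9, -2.7, 10.1]
gripper_width: 0.012
along -0.1166 tip~0.0239 lat 0.0016 z 0.1164 head 11.35 F [-11.9  -2.7  10.1] Ffwd 12.2 Flat -0.3 T [-0.17  0.86 -0.03] pitch 13.62 w 0.0120 t 28.6
time_s: 28.9
tcp_pos: [0.4639, -0.0146, 0.0979]
tcp_rot: [-3.142, 0.236, -2.943]
ft_force: [-15.9, -3.3, 12.4]
gripper_width: 0.0122
along -0.1153 tip~0.0252 lat 0.0017 z 0.1163 head 11.38 F [-15.9  -3.3  12.4] Ffwd 16.2 Flat -0.1 T [-0.35  1.3  -0.03] pitch 13.53 w 0.0122 t 28.9
```

```bash
python3 -m handwheel '[0,-0.0021,0,-0.0001,0,0,0, 0,0,0,0,0,0,0]'; python3 -c "from h import *;lat()";  python3 -m handwheel '[0,-0.002,0,0.0001,0,0,0, 0,0,0,0,0,0,0]'; python3 -c "from h import *;lat()"
```

```text
time_s: 29.15
tcp_pos: [0.4647, -0.0143, 0.0978]
tcp_rot: [3.141, 0.234, -2.943]
ft_force: [-21.5, -5.9, 14.6]
gripper_width: 0.0125
along -0.1144 tip~0.0261 lat 0.0019 z 0.1163 head 11.37 F [-21.5  -5.9  14.6] Ffwd 22.2 Flat -1.7 T [-0.56  1.91 -0.27] pitch 13.38 w 0.0125 t 29.1
time_s: 29.4
tcp_pos: [0.4661, -0.0139, 0.0979]
tcp_rot: [3.141, 0.232, -2.943]
ft_force: [-22.1, -7.1, 13.5]
gripper_width: 0.0124
along -0.1129 tip~0.0276 lat 0.0020 z 0.1164 head 11.37 F [-22.1  -7.1  13.5] Ffwd 23.0 Flat -2.6 T [-0.71  2.02 -0.28] pitch 13.32 w 0.0124 t 29.4
```

```bash
python3 -m handwheel '[0,-0.0011,0,-0.0003,0,0,0, 0,0,0,0,0,0,0]'; python3 -c "from h import *;lat()"; python3 -m handwheel '[0,-0.001,0,0,0,0,0, 0,0,0,0,0,0,0]'; python3 -c "from h import *;lat()"
```

```text
time_s: 29.65
tcp_pos: [0.4668, -0.0137, 0.098]
tcp_rot: [3.141, 0.232, -2.943]
ft_force: [-21.8, -8.0, 10.5]
gripper_width: 0.0127
along -0.1122 tip~0.0283 lat 0.0021 z 0.1165 head 11.36 F [-21.8  -8.   10.5] Ffwd 22.9 Flat -3.6 T [-0.93  2.02 -0.37] pitch 13.29 w 0.0127 t 29.6
time_s: 29.9
tcp_pos: [0.4677, -0.0135, 0.0982]
tcp_rot: [3.141, 0.232, -2.944]
ft_force: [-19.7, -7.3, 8.5]
gripper_width: 0.0123
along -0.1113 tip~0.0292 lat 0.0021 z 0.1167 head 11.35 F [-19.7  -7.3   8.5] Ffwd 20.8 Flat -3.3 T [-0.92  1.95 -0.35] pitch 13.29 w 0.0123 t 29.9
```

```bash
python3 -m handwheel '[0,-0.001,-0.0012,0.0001,0,0,0, 0,0,0,0,0,0,0]'; python3 - <<'E'
from h import *
lat()
p,d=optics.camera('side');cv2.imwrite('pics/12.png',cv2.resize(p[150:225,235:335],None,fx=8,fy=8,interpolation=cv2.INTER_CUBIC));cv2.imwrite('pics/side12.png',p)
E
```

```text
time_s: 30.15
tcp_pos: [0.4689, -0.0138, 0.0982]
tcp_rot: [3.139, 0.232, -2.943]
ft_force: [-17.7, -3.4, 6.2]
gripper_width: 0.0123
along -0.1102 tip~0.0303 lat 0.0016 z 0.1167 head 11.36 F [-17.7  -3.4   6.2] Ffwd 18.0 Flat 0.1 T [-0.29  1.71  0.05] pitch 13.30 w 0.0123 t 30.1
```

View pics/12.png

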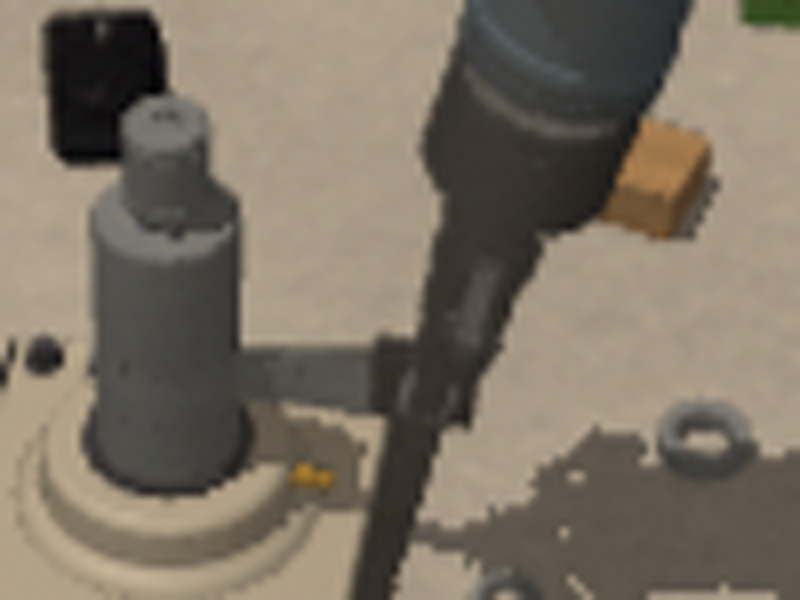

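The spindle hasn't moved: its nose edges and screw are at the same pixels as before. The drive force is falling as the drift advances. Driving on in small steps.

```bash
python3 -m handwheel '[0,-0.002,0,0.0005,0,0,0, 0,-0.002,0,0.0005,0,0,0, 0,0,0,0,0,0,0]'; python3 -c "from h import *;lat()"; python3 -m handwheel '[0,-0.002,0,0.0005,0,0,0, 0,-0.002,0,0.0005,0,0,0, 0,0,0,0,0,0,0]'; python3 -c "from h import *;lat()"
```

```text
time_s: 30.58
tcp_pos: [0.4742, -0.0129, 0.0986]
tcp_rot: [3.14, 0.235, -2.944]
ft_force: [-7.3, 0.0, 0.4]
gripper_width: 0.0123
along -0.1049 tip~0.0356 lat 0.0014 z 0.1171 head 11.34 F [-7.3  0.   0.4] Ffwd 7.2 Flat 1.4 T [0.06 0.79 0.21] pitch 13.46 w 0.0123 t 30.6
time_s: 30.95
tcp_pos: [0.4805, -0.0125, 0.0997]
tcp_rot: [-3.142, 0.239, -2.944]
ft_force: [-1.4, 0.6, -4.6]
gripper_width: 0.0126
along -0.0986 tip~0.0419 lat 0.0006 z 0.1181 head 11.32 F [-1.4  0.6 -4.6] Ffwd 1.3 Flat 0.9 T [-0.05  0.78  0.03] pitch 13.72 w 0.0126 t 30.9
```

It broke loose: the forward force fell from 23 N to about 1 N. Pressing lightly back onto the floor and driving on.

```bash
python3 -m handwheel '[0,-0.0017,0,0.0017,0,0,0, 0,-0.0035,0,0.0018,0,0,0, 0,-0.004,0,0.0009,0,0,0, 0,0,0,0,0,0,0]'; python3 -c "from h import *;lat()"; python3 -m handwheel '[0,-0.0039,0,0.0010,0,0,0, 0,-0.0039,0,0.0010,0,0,0, 0,0,0,0,0,0,0]'; python3 - <<'E'
from h import *
lat()
p,d=optics.camera('side');cv2.imwrite('pics/13.png',cv2.resize(p[150:225,235:335],None,fx=8,fy=8,interpolation=cv2.INTER_CUBIC));cv2.imwrite('pics/side13.png',p)
E
```

```text
time_s: 31.45
tcp_pos: [0.4931, -0.0112, 0.0995]
tcp_rot: [-3.139, 0.244, -2.944]
ft_force: [-1.0, -0.4, -6.4]
gripper_width: 0.0126
along -0.0862 tip~0.0543 lat -0.0006 z 0.1179 head 11.33 F [-1.  -0.4 -6.4] Ffwd 1.0 Flat -0.2 T [-0.2   0.84 -0.01] pitch 14.01 w 0.0126 t 31.4
time_s: 31.82
tcp_pos: [0.5013, -0.0098, 0.0997]
tcp_rot: [-3.139, 0.245, -2.944]
ft_force: [-0.4, -1.0, -6.8]
gripper_width: 0.0125
along -0.0779 tip~0.0626 lat -0.0007 z 0.1182 head 11.32 F [-0.4 -1.  -6.8] Ffwd 0.6 Flat -0.9 T [-0.18  0.82  0.02] pitch 14.06 w 0.0125 t 31.8
```

View pics/13.png

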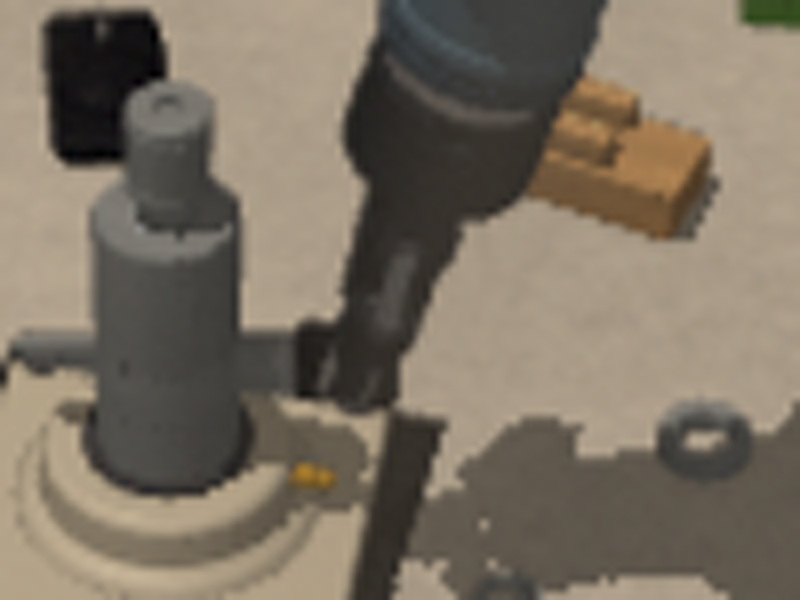

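The arbor has risen: its head top is now at crop (168,88), up from 105. The drift tip shows beyond the nose at (20,345). I'm lowering the drift onto the slot floor and going a little further.

```bash
python3 -m handwheel '[0,-0.0039,0,0.0010,0,0,0, 0,0.0003,0,0.001,0,0,0, 0,0,0,0,0,0,0]'; python3 -c "from h import *;lat()"; python3 -m handwheel '[0,0.0003,0,0.001,0,0,0, 0,0,0,0,0,0,0]'; python3 -c "from h import *;lat()"
```

```text
time_s: 32.25
tcp_pos: [0.5052, -0.0091, 0.0989]
tcp_rot: [-3.138, 0.246, -2.944]
ft_force: [-0.8, -0.4, -5.2]
gripper_width: 0.0119
along -0.0739 tip~0.0666 lat -0.0008 z 0.1173 head 11.32 F [-0.8 -0.4 -5.2] Ffwd 0.9 Flat -0.3 T [-0.12  0.64 -0.02] pitch 14.09 w 0.0119 t 32.2
time_s: 32.5
tcp_pos: [0.5055, -0.0093, 0.0983]
tcp_rot: [-3.138, 0.247, -2.944]
ft_force: [-0.4, -0.5, -1.6]
gripper_width: 0.0121
along -0.0736 tip~0.0669 lat -0.0010 z 0.1167 head 11.31 F [-0.4 -0.5 -1.6] Ffwd 0.5 Flat -0.4 T [-0.02  0.21 -0.  ] pitch 14.14 w 0.0121 t 32.5
```

```bash
python3 -m handwheel '[0,0.0002,0,0.0007,0,0,0, 0,0,0,0,0,0,0]'; python3 -c "from h import *;lat()"; python3 -m handwheel '[25,0,0,0,0,0,0, 35,0,0,0,0,0,0, 45,0,0,0,0,0,0, 45,0,0,0,0,0,0, 45,0,0,0,0,0,0]'; python3 - <<'E'
from h import *
lat()
p,d=optics.camera('side');cv2.imwrite('pics/14.png',cv2.resize(p[150:225,235:335],None,fx=8,fy=8,interpolation=cv2.INTER_CUBIC));cv2.imwrite('pics/side14.png',p)
E
```

```text
time_s: 32.75
tcp_pos: [0.506, -0.0094, 0.098]
tcp_rot: [-3.137, 0.248, -2.944]
ft_force: [-0.3, 1.1, 5.3]
gripper_width: 0.0124
along -0.0733 tip~0.0672 lat -0.0013 z 0.1165 head 11.32 F [-0.3  1.1  5.3] Ffwd 0.1 Flat 1.2 T [ 0.08 -0.06 -0.01] pitch 14.19 w 0.0124 t 32.8
time_s: 33.38
tcp_pos: [0.5046, -0.009, 0.0967]
tcp_rot: [-3.139, 0.245, -2.944]
ft_force: [-0.6, 0.2, -0.1]
gripper_width: 0.0387
along -0.0745 tip~0.0660 lat -0.0006 z 0.1152 head 11.31 F [-0.6  0.2 -0.1] Ffwd 0.5 Flat 0.3 T [-0.07  0.18 -0.01] pitch 14.02 w 0.0387 t 33.4
```

View pics/14.png

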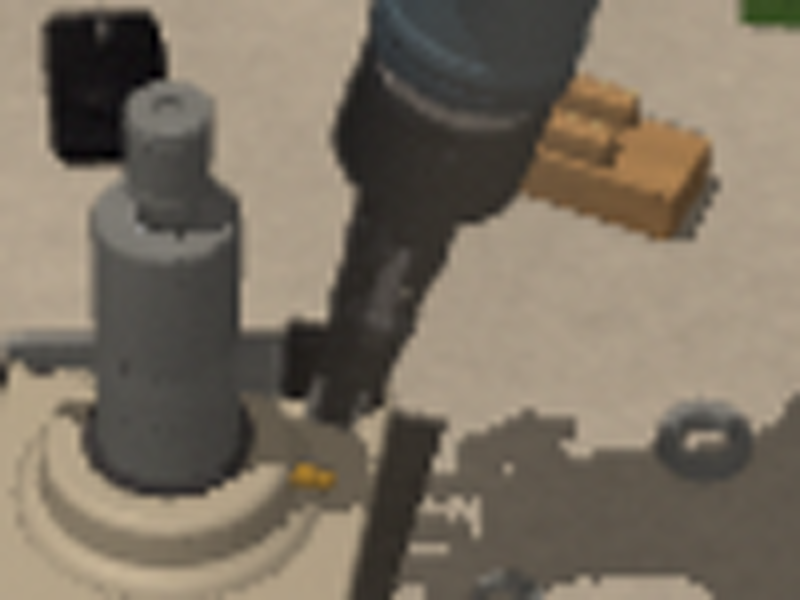

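The drift and arbor stay put with the jaws open. Retracting along the tool axis.

```bash
python3 -m handwheel '[60,0,0,-0.006,0,0,0, 60,0,0,-0.015,0,0,0, 60,0,0,-0.025,0,0,0, 60,0,0,-0.03,0,0,0, 60,0,0,-0.03,0,0,0, 60,0,0,-0.03,0,0,0, 60,0,0,-0.02,0,0,0, 60,0,0,0,0,0,0]'; python3 - <<'E'
from h import *
lat()
p,d=optics.camera('side');cv2.imwrite('pics/15.png',cv2.resize(p[150:225,235:335],None,fx=8,fy=8,interpolation=cv2.INTER_CUBIC));cv2.imwrite('pics/side15.png',p)
p,d=optics.camera('top');cv2.imwrite('pics/top15.png',p)
for n in(6,10,11,12,13,15):
    g=cv2.cvtColor(cv2.imread(f'pics/side{n}.png'),cv2.COLOR_BGR2GRAY); print(n,g[156:182,255].tolist())
E
```

```text
time_s: 34.42
tcp_pos: [0.4683, -0.0165, 0.2509]
tcp_rot: [-3.136, 0.249, -2.944]
ft_force: [0.3, 0.7, 0.7]
gripper_width: 0.0512
along -0.1116 tip~0.0289 lat -0.0009 z 0.2693 head 11.34 F [0.3 0.7 0.7] Ffwd -0.5 Flat 0.7 T [-0.03  0.09 -0.02] pitch 14.28 w 0.0512 t 34.4
6 [60, 46, 43, 45, 31, 27, 102, 115, 80, 108, 76, 64, 68, 64, 65, 62, 63, 64, 63, 64, 65, 66, 64, 107, 119, 118]
10 [60, 47, 42, 46, 31, 27, 103, 117, 81, 110, 116, 117, 118, 84, 79, 73, 71, 71, 71, 70, 70, 81, 68, 107, 119, 119]
11 [62, 48, 44, 46, 29, 30, 105, 117, 81, 111, 116, 119, 119, 84, 82, 74, 72, 72, 72, 70, 72, 83, 70, 108, 122, 120]
12 [62, 49, 44, 45, 30, 49, 109, 108, 94, 112, 118, 121, 110, 77, 81, 76, 72, 73, 71, 72, 84, 75, 66, 111, 122, 122]
13 [64, 49, 45, 46, 110, 118, 80, 110, 118, 121, 121, 85, 83, 73, 72, 73, 73, 72, 74, 82, 71, 68, 64, 112, 122, 122]
15 [60, 45, 43, 43, 105, 113, 78, 105, 114, 117, 115, 82, 80, 70, 70, 70, 71, 69, 69, 80, 68, 66, 62, 108, 119, 117]
```

View pics/15.png

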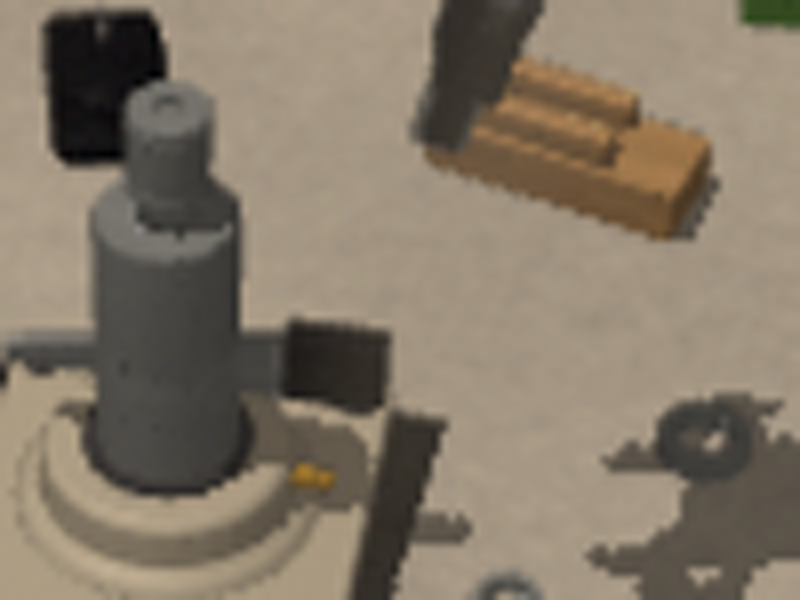

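View pics/top15.png

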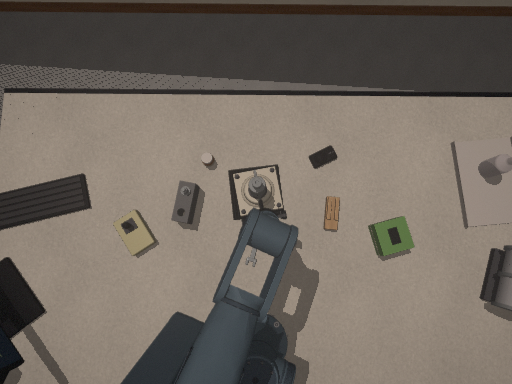

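The arbor's head is 2 px higher than when seated, about 8 mm at 0.245 px/mm. The drift lies through the slot with its handle at crop (337,365) and the hand is off both. One last check for drift over time and for disturbance of the other things.

```bash
python3 -m handwheel '[60,0,0,-0.02,0,0,0, 60,0,0,-0.02,0,0,0, 60,0,0,0,0,0,0, 60,0,0,0,0,0,0, 60,0,0,0,0,0,0, 60,0,0,0,0,0,0, 60,0,0,0,0,0,0]'; python3 - <<'E'
from h import *
p,d=optics.camera('side');cv2.imwrite('pics/side16.png',p)
a=cv2.imread('pics/side15.png').astype(int);z=cv2.imread('pics/side0.png').astype(int);q=p.astype(int)
print('15v16 arbor/drift',np.abs(q-a)[158:215,236:286].max(-1).mean())
def sh(A,B,x0,y0,x1,y1):
    f=lambda I:I[y0:y1,x0:x1].mean(-1).astype(np.float32); return np.round(cv2.phaseCorrelate(f(A),f(B)),3)
print('spindle base 0v16',sh(z,q,218,205,275,245),'jar',sh(z,q,182,225,210,258),'mouse',sh(z,q,236,148,262,174))
print('nose edges',[ [int(v) for v in I[185,243:268].mean(-1)] for I in(z,q)])
t0=cv2.imread('pics/top0.png').astype(int);t=cv2.imread('pics/top15.png').astype(int)
print('top: rack',sh(t0,t,168,175,205,225),'wipes',sh(t0,t,365,210,418,262),'mat',sh(t0,t,225,160,250,222),'mouse',sh(t0,t,300,140,345,172),'joy',sh(t0,t,108,205,160,260))
E
```

```text
time_s: 35.4
tcp_pos: [0.4579, -0.0178, 0.2866]
tcp_rot: [-3.139, 0.244, -2.944]
ft_force: [0.1, 0.1, 0.1]
gripper_width: 0.0513
15v16 arbor/drift 1.6564912280701753Traceback (most recent call last):
  File "<stdin>", line 7, in <module>
  File "<stdin>", line 6, in sh
    return _wrapfunc(a, 'round', decimals=decimals, out=out)
    return _wrapit(obj, method, *args, **kwds)
    conv = _array_converter(obj)
ValueError: setting an array element with a sequence. The requested array has an inhomogeneous shape after 1 dimensions. The detected shape was (2,) + inhomogeneous part.
```

```bash
python3 - <<'E'
from h import *
L=lambda n:cv2.imread(f'pics/{n}.png').astype(int)
z,q,t0,t=L('side0'),L('side16'),L('top0'),L('top15')
def sh(A,B,x0,y0,x1,y1):
    f=lambda I:np.ascontiguousarray(I[y0:y1,x0:x1].mean(-1).astype(np.float32)); return np.round(cv2.phaseCorrelate(f(A),f(B))[0],2)
print('base',sh(z,q,218,205,275,245),'jar',sh(z,q,182,225,210,258))
print('top: rack',sh(t0,t,168,175,205,225),'wipes',sh(t0,t,365,210,418,262),'mat',sh(t0,t,225,160,250,222),'mouse',sh(t0,t,300,140,345,172),'joy',sh(t0,t,108,205,160,260))
print([[int(v) for v in I[185,243:268].mean(-1)] for I in(z,q)])
from rig import workorder
print(workorder.hand_in())
E
```

```text
base [0.02 0.  ] jar [0. 0.]
top: rack [-0.03 -0.05] wipes [ 0.02 -0.02] mat [ 0.33 -0.35] mouse [ 0.49 -0.01] joy [0.02 0.01]
[[159, 160, 161, 118, 81, 79, 79, 80, 78, 77, 76, 72, 73, 70, 66, 65, 64, 62, 63, 61, 59, 56, 147, 155, 154], [155, 154, 155, 115, 77, 77, 77, 77, 76, 74, 74, 71, 70, 70, 64, 64, 62, 61, 61, 58, 57, 53, 142, 151, 149]]
the job is handed in; nothing more can be done
None
```

The arbor was tried and freed as asked, and the job is handed in at about 35 s of robot time.

- **Seating:** I pushed at about 10–15 N for most of the twisting, dipping to 6–7 N early on. Those are wrist readings; with the arbor's weight the load on the spindle was about 4 N more, peaking near 19 N. The to-and-fro twisting came to about 4.2 rad in all, more than the 2–3 rad suggested. The arbor crept about 3.3 mm deeper and stopped, so I took it as locked and let go.
- **Freeing:** I slid the drift through the slot from the robot's side. The drive peaked at about 23 N with at most about 17 N down on the spindle, and then the arbor broke loose. I stopped with the drift tip about 67 mm past the axis, rested it on the slot floor and released it.

**Last checks:**
- **Arbor and drift:** the arbor's head stands about 8 mm higher than when locked (a 2 px reading, so only good to a couple of millimetres). It and the drift looked unchanged about a second after the hand was off, and the wrist force reads about 0.
- **Spindle and bystanders:** the spindle base, rack, jar, wipes and joystick all show shifts of 0.05 px or less. I saw the spanner and collar only by eye, and the arm hides the collar in the last top view.

**Checks that disagreed:**
- The drift's lower edge read 22 mm below the grip from the camera but 27 mm by touch. I went by touch, and had to tilt the nose down about 1° to bed it on the slot floor.
- The image comparison gave 0.3–0.5 px for the mat and mouse. The mat is fixed and the robot never came near the mouse, so I put this down to the arm's shadow and weak texture. I did not look further.

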